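# Refit the hob extractor's filter pack and test its fan switch

### The job

Put the countertop hob extractor back in working order: pile all the blue filter cassettes you find squarely on its black seat, then stand the orange end bracket on the deck with its slot over the deck's slot and its upright next to the pile, drop the red thumbscrew through both slots and give it a quarter turn to lock it. Then test the fan switch: pull the black knob on its end fully out, keep it out for about a second, and push it fully home. Leave the other things on the worktop where they are.

Things in the scene. Friction and masses are not known exactly. Their poses are not given: they have to be found in the camera images.
- extractor: white extractor housing, fixed, 116 (x) x 270 (y) x 56 mm high; grille on its -x side, knob on its -y end. Origin at worktop level; its flat top, the deck, 56 mm up, spans x -58..58, y -120..150. On the deck along y: slot at y -75, black seat centred at y 55, fixed white end fence (70 wide, 10 thick, 46 high) with inner face at y 129
- seat (a point): centre of the black seat rectangle (60 x 124 mm) on the deck surface; axes as the extractor's. The cassettes lie here flat, one on another, long side along the extractor's y, centred, between four steel guide posts (8 mm thick, 70 mm high, at x -39 and 39, y -45 and 45 mm from here)
- deck_slot (a point): centre of the slot in the deck at the deck's surface; axes as the extractor's. The slot goes through the 12 mm deck, is 32 mm long along the extractor's y and 15 mm wide along its x, with 40 mm free depth from the deck surface
- cassette_1: blue-framed filter cassette with grey pleats, rigid, 120 (x) x 56 (y) x 16 (z) mm, 0.12 kg; origin at its centre; either side up, either end first, any order will do. Two or three of cassette_1 to cassette_4 are present
- cassette_2: blue-framed filter cassette with grey pleats, rigid, 120 (x) x 56 (y) x 16 (z) mm, 0.12 kg; origin at its centre; either side up, either end first, any order will do. Two or three of cassette_1 to cassette_4 are present
- cassette_3: blue-framed filter cassette with grey pleats, rigid, 120 (x) x 56 (y) x 16 (z) mm, 0.12 kg; origin at its centre; either side up, either end first, any order will do. Two or three of cassette_1 to cassette_4 are present
- cassette_4: blue-framed filter cassette with grey pleats, rigid, 120 (x) x 56 (y) x 16 (z) mm, 0.12 kg; origin at its centre; either side up, either end first, any order will do. Two or three of cassette_1 to cassette_4 are present
- bracket: loose orange L bracket, 0.16 kg: foot 60 (x) x 80 (y) x 8 mm with a slot (32 along y, 15 along x); upright 44 wide (x), 12 thick (y), top 64 mm above the underside, good to hold across its 44 mm. Origin: slot centre, underside; foot y -26..54, upright y 42..54. Goes on the deck with axes parallel to the extractor's, origin on deck_slot, upright 14 mm from the pile's end
- bracket_top (a point): centre of the top edge of the bracket's upright (0, 48, 64 mm in the bracket's frame)
- thumbscrew: quarter-turn thumbscrew, 0.07 kg, hanging in the grey stand. Origin on its axis, under its steel flange (42 mm across). Above: red wing 38 long (x), 12 thick (y), z 5 to 31 mm. Below: 9 mm shank and a cross bar 22 (x) by 9 (y), z -24 to -32. The bar passes a slot when wing and slot are parallel. Flange down on the bracket, it turns freely; locked, the wing lies along the extractor's x
- screw_stand: fixed grey stand, 64 (x) x 56 (y) x 42 mm high, with an upright slot of 32 mm along its x and 15 mm along its y in which the thumbscrew hangs by its flange; origin under its centre. Lift the screw 35 mm straight up to free it
- fan_knob (a joint): push-pull fan knob on the extractor's -y end: 0 m pushed home (off), 0.020 m at its outer stop (on); it slides along the extractor's -y as it grows, against about 3.5 N of friction, and stays where it is left
- knob_grip (a point): centre of the black knob (a cylinder of 32 mm diameter, 22 mm long, lying along the extractor's y), 34 mm above the worktop, moving with the knob; knob's front face is 11 mm in front of it (-y of the extractor). 18 mm between the knob's back and the housing when home
- garlic: garlic bulb, 60 mm, loose, a bystander
- lemon: lemon, 71 x 53 x 51 mm, loose, a bystander
- onion: brown onion, 67 mm, loose, a bystander
- yoghurt_tub: yoghurt tub, 72 mm wide, 71 mm high, loose, a bystander

How it is judged:
By the outcome, as a careful person would: the job done as asked, in the order asked, and still so for the second after the job is handed in, with the robot touching nothing.
Of cassette_1, cassette_2, cassette_3, cassette_4 only 2 to 3 are there at a start; the rules pass over those that are not, and their reading is None.
At some moment in a run one of cassette_1, cassette_2, cassette_3, cassette_4 may be knocked a few centimetres aside while the robot is not near it.
It also fails if it takes over 210 s, if anything falls off the work surface, if the arm or the gripper's body presses on something with over 40 N, if the wrist force passes 120 N, or if a joint passes its speed limit or range.

### The arm

A 7-joint arm with a two-finger parallel gripper is mounted at the origin on a cart in front of the work surface, level with it; the furniture and walls round the work are solid. World frame = base frame: x ahead of the robot, y to its left, z up, the work surface at z = 0. Lengths are in m, angles in degrees, forces in N, time in s.
With the tool pointing down it reaches from about 0.35 to 0.9 m from the base axis. Payload 8.1 kg.
Tool frame: the origin (TCP) lies midway between the tips of the shut fingers; the grasp point (between the pads) lies 19 mm behind it (ctrl.grip_point_offset is the distance from the TCP to the grasp point, in m); y points along the fingers, z is the direction in which the jaws open and shut, and the axes are right-handed (so a half turn about y gives the same grasp; the last joint's range is limited). The gripper opens to 92 mm and grips with 3 to 60 N. Pads are 19 mm wide; open, the fingers measure 130 mm over their backs; the gripper's body (75 mm by 190 mm) begins 47 mm behind the grasp point.
Start: joints at [-71.826, 24.895, 1.432, 90.138, -0.665, 64.973, -4.303], TCP at [0.255, 0.571, 0.227] pointing down, gripper open.
Joint ranges: [-149.89, 149.89], [-25.12, 119.58], [-72.63, 75.52], [4.76, 147.25], [-75.54, 255.54], [6.69, 114.76], [-157.13, 157.13]. Speed limits (degrees/s): [127.2, 127.2, 172.46, 172.46, 180, 180, 180].

### API

Orientations are given as [roll, pitch, yaw] about the fixed x, y, z axes, in that order (R = Rz(yaw) Ry(pitch) Rx(roll)).
In Python, from workcell import ctrl, optics, workorder gives the robot as it stands.
- The arm moves only by the shell command python3 -m handwheel 'ROWS' [FORCE]. ROWS is JSON, a list of rows, each a list of 3 entries, a list of its own where there are three numbers: the shift along the tool's x, y, z in cm, then the turn, a rotation vector about the tool's x, y, z in degrees, then the opening, from -1 (shut) to 1 (fully open), so that 0 is half open. A call has 1 to 12 rows; each row is the pose to reach, as a shift and turn from the pose commanded when the call began, along the tool's axes at that moment; what a row does not reach only later rows make up. A row lasts 1/8 s, in which the tool goes at most 62.5 mm and 10.7 degrees, less where a joint would pass 70% of its speed; a pose out of reach is approached as far as the arm can. A call with a gripper value outside its range is refused whole. The fingers move at their own pace and stop on an object; FORCE is the grip in N (left out, the last holds). Time passes only in rows, so rows that repeat a pose let the fingers close. It gives the time, the measured TCP pose, the force and the opening at its end, in the units of the state.
- ctrl.observe(): the state, without advancing time (a new reading comes with each control period).
- optics.read_camera(name): name is "side" or "top" or "wrist"; returns the picture (400x640x3 uint8, red, green, blue); there is no depth.
- optics.camera_info(name): a dict with "fov_y" (degrees; the focal length in pixels is half the picture's height over the tangent of half this angle, whatever the lens; pixels are square), "cx", "cy" (the principal point, pixels), "dist" ([k1, k2, p1, p2, k3] as OpenCV has them; the pictures are not rectified), "pose" (4x4, takes a point from camera to world coordinates); the wrist camera has in their place "mount" (4x4, takes a point from camera to tool coordinates, whose origin is the TCP and whose axes are the tool frame's). Camera axes: x right, y down, z forward; pixel columns grow to the right and rows downward; lengths in m; the calibration is good to about 2 mm. A picture is of the moment at which its call begins: read the wrist's pose just before it. camera_info takes no time and is no camera call.
- workorder.hand_in(): hands the job in, once; it reports no verdict.
The state is a dict: "t": time; "qpos": joint angles; "joint_velocities": joint speeds; "tau": joint torques, N m; "ee_pos": TCP position; "tcp_rot": TCP orientation; "force": force on the tool from outside, world axes, zero at the start; "ft_torque": the same for the moment, N m; "gripper_width": opening from 0.0 (shut) to 1.0 (fully open).
Only numpy, scipy, OpenCV 4.12 (cv2) and the standard library are available. Lean on these libraries where they do the work, as an engineer would, in place of code of your own. Each camera call takes 0.05 s, during which the arm holds its last target. There are 200 camera calls.

## Working session

There is one attempt and no reset: what is moved stays moved. The work goes in short steps, Python scripts to look and compute and a shell command to move; the robot and the scene stay as the last step left them, time stands still between calls to the robot, and variables do not carry over. Pictures are saved under pics/ and viewed, about 12 in all and at most 16, crops included, and the job is handed in when it is done.

```bash
mkdir -p pics; ls; python3 - <<'E'
from workcell import ctrl, optics, workorder
import cv2,numpy as np
print(ctrl.observe(), ctrl.grip_point_offset)
for n in ["side","top","wrist"]:
    im=optics.read_camera(n); cv2.imwrite(f"pics/{n}0.png",im[:,:,::-1]); print(n,optics.camera_info(n))
E
```

```text
pics
{'t': 0.0, 'qpos': array([-71.82559067,  24.93712064,   1.43096537,  90.1912661 ,
        -0.66580291,  64.97369556,  -4.30222004]), 'joint_velocities': array([-0.02287721, -0.03427466,  0.07137184, -0.00861247,  0.04405498,
       -0.05222523,  0.01883006]), 'tau': array([ 6.50069087e-04, -6.67854667e+01,  9.85529982e-01, -3.14467943e+01,
       -6.03740662e-02,  4.27771476e-02,  2.06618838e-04]), 'ee_pos': array([0.2545684 , 0.57021837, 0.22592314]), 'tcp_rot': array([-9.00934636e+01, -7.48040439e-03, -2.40568844e+01]), 'force': array([ 0.16506834,  0.1665699 , -0.67245433]), 'ft_torque': array([ 0.02032328, -0.05396727, -0.0120661 ]), 'gripper_width': 0.9986321348437583} 0.0188
side {'fov_y': 46.04003900033986, 'cx': 317.6342523026412, 'cy': 195.7510850740324, 'dist': array([-0.12774545,  0.        ,  0.        ,  0.        ,  0.        ]), 'pose': array([[ 0.99952819,  0.01973928, -0.02353227,  0.54542083],
       [ 0.03064399, -0.58883297,  0.80767362, -1.00793436],
       [ 0.00208632, -0.80801367, -0.58916004,  0.79197088],
       [ 0.        ,  0.        ,  0.        ,  
[... 246 characters left out ...]

       [-0.99998851,  0.00340528,  0.0033745 ,  0.00276332],
       [-0.00381696, -0.13963483, -0.99019571,  1.40706156],
       [ 0.        ,  0.        ,  0.        ,  1.        ]])}
wrist {'fov_y': 61.390106409259666, 'cx': 322.5676391438548, 'cy': 194.07504152740742, 'dist': array([-0.0283853,  0.       ,  0.       ,  0.       ,  0.       ]), 'mount': array([[-5.29976121e-04,  9.63633609e-01,  2.67226473e-01,
        -7.18929960e-02],
       [ 6.17899753e-05, -2.67226478e-01,  9.63633751e-01,
        -1.58146314e-01],
       [ 9.99999858e-01,  5.27214795e-04,  8.20807555e-05,
         2.81134653e-04],
       [ 0.00000000e+00,  0.00000000e+00,  0.00000000e+00,
         1.00000000e+00]])}
```

View pics/top0.png

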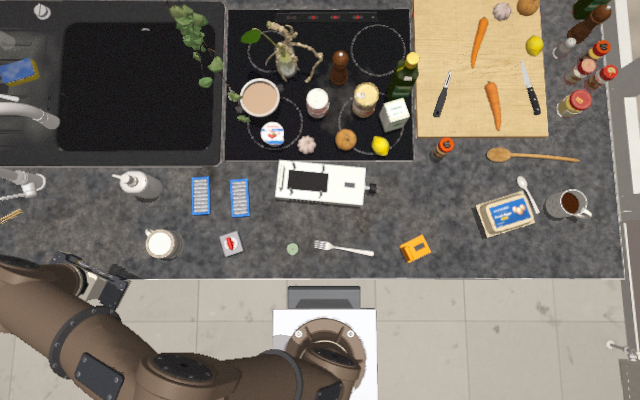

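View pics/side0.png

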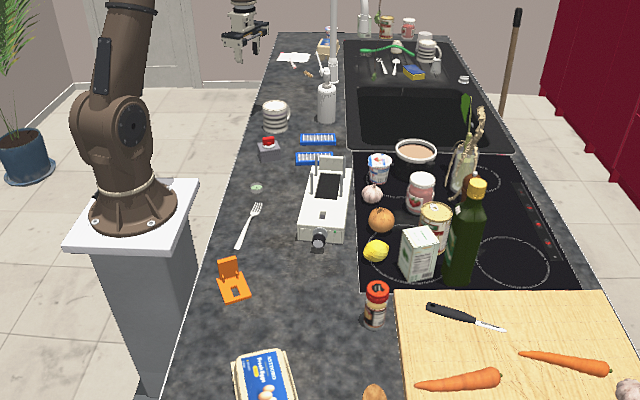

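The two cassettes show at (201,196) and (239,198) in the top view. The extractor is at (321,184), the bracket at (415,249) and the screw stand at (231,243). Next I'll zoom in and measure.

```bash
cat > h.py <<'E'
from workcell import ctrl, optics, workorder
import cv2,numpy as np
from scipy.spatial.transform import Rotation as Ro
np.set_printoptions(precision=4,suppress=True)
def tool():
    s=ctrl.observe(); T=np.eye(4); T[:3,:3]=Ro.from_euler('xyz',s['tcp_rot'],degrees=True).as_matrix(); T[:3,3]=s['ee_pos']; return T
def cam(n,T=None):
    i=optics.camera_info(n); f=200/np.tan(np.radians(i['fov_y']/2))
    K=np.array([[f,0,i['cx']],[0,f,i['cy']],[0,0,1]])
    P=i['pose'] if 'pose' in i else (tool() if T is None else T)@i['mount']
    return K,i['dist'],P
def px2w(n,px,z,T=None):
    K,d,P=cam(n,T); u=cv2.undistortPoints(np.array(px,float).reshape(-1,1,2),K,d).reshape(-1,2)
    r=np.c_[u,np.ones(len(u))]@P[:3,:3].T; return P[:3,3]+r*((np.asarray(z)-P[2,3])/r[:,2])[:,None]
def w2px(n,X,T=None):
    K,d,P=cam(n,T); Q=np.linalg.inv(P); return cv2.projectPoints(np.array(X,float).reshape(-1,3),cv2.Rodrigues(Q[:3,:3])[0],Q[:3,3],K,d)[0].reshape(-1,2)
def snap(n,name,crop=None,k=1):
    T=tool(); im=optics.read_camera(n); cv2.imwrite(f'pics/{name}_raw.png',im[:,:,::-1]); np.save(f'pics/{name}_T.npy',T)
    o=im if crop is None else im[crop[1]:crop[3],crop[0]:crop[2]]
    cv2.imwrite(f'pics/{name}.png',cv2.resize(o,None,fx=k,fy=k,interpolation=cv2.INTER_CUBIC)[:,:,::-1]); return im,T
def mask_rects(im,lo,hi,amin=60):
    m=cv2.inRange(cv2.cvtColor(im,cv2.COLOR_RGB2HSV),lo,hi); m=cv2.morphologyEx(m,cv2.MORPH_CLOSE,np.ones((7,7)))
    c,_=cv2.findContours(m,cv2.RETR_EXTERNAL,cv2.CHAIN_APPROX_NONE)
    return [cv2.minAreaRect(x) for x in c if cv2.contourArea(x)>amin]
def rect(n,r,z,T=None):
    "ground centre, sizes and yaw of long side"
    w=px2w(n,cv2.boxPoints(r),z,T)[:,:2]; a,b=w[1]-w[0],w[2]-w[1]
    l=a if np.hypot(*a)>np.hypot(*b) else b
    return w.mean(0),np.hypot(*a),np.hypot(*b),np.degrees(np.arctan2(l[1],l[0]))
def go(pos,yaw=None,T=None):
    "shift(cm) and rotvec to reach TCP pos with tool down; yaw = rpy yaw (tool x heading), nearest half turn"
    T=tool() if T is None else T; R=T[:3,:3]
    sh=R.T@(np.array(pos)-T[:3,3])*100
    y0=np.degrees(np.arctan2(R[1,0],R[0,0]))
    y=y0 if yaw is None else y0+((yaw-y0+90)%180-90)
    rv=Ro.from_matrix(R.T@Ro.from_euler('xyz',[-90,0,y],degrees=True).as_matrix()).as_rotvec(degrees=True)
    print('shift',sh.round(2),'rot',rv.round(1),'yaw',round(y,1)); return sh,rv
E
python3 - <<'E'
from h import *
im=cv2.imread('pics/top0.png')[:,:,::-1]
for r in mask_rects(im,(95,110,60),(125,255,255)): print('blue',r,rect('top',r,.016))
for r in mask_rects(im,(8,180,120),(20,255,255)): print('or',r,rect('top',r,.008))
sd=cv2.imread('pics/side0.png')[:,:,::-1]
for r in mask_rects(sd,(95,110,60),(125,255,255)): print('sblue',r,rect('side',r,.016))
o=lambda im,x0,y0,x1,y1,k:cv2.resize(im[y0:y1,x0:x1],None,fx=k,fy=k,interpolation=cv2.INTER_CUBIC)
a=o(im,180,145,440,270,3);b=o(sd,235,120,365,255,2)
c=np.zeros((a.shape[0]+b.shape[0],800,3),np.uint8);c[:a.shape[0],:a.shape[1]]=a;c[a.shape[0]:,:b.shape[1]]=b[:, :800]
w=o(cv2.imread('pics/wrist0.png')[:,:,::-1],0,0,640,400,.6); c[a.shape[0]:a.shape[0]+240,400:784]=w
c=c[:600] if c.shape[0]>600 else c
cv2.imwrite('pics/z0.png',c[:,:,::-1]);print(c.shape)
E
```

```text
blue ((509.4458923339844, 212.32431030273438), (20.14488410949707, 35.80495834350586), 72.89727020263672) (array([ 0.4466, -0.5835]), np.float64(0.11370744898671363), np.float64(0.06252905796278893), np.float64(-73.09396570511797))
blue ((239.2637939453125, 197.4844970703125), (38.46292495727539, 18.4387149810791), 86.633544921875) (array([0.4968, 0.267 ]), np.float64(0.058685904857657525), np.float64(0.12332693886389513), np.float64(-175.52521580946373))
blue ((200.40802001953125, 195.14813232421875), (38.10920715332031, 18.345294952392578), 88.15238952636719) (array([0.5047, 0.3902]), np.float64(0.05832809603878456), np.float64(0.12231650220537484), np.float64(-176.33163171578724))
blue ((14.76413631439209, 70.40966033935547), (18.123865127563477, 34.539337158203125), 74.93151092529297) (array([0.9188, 1.0085]), np.float64(0.1093603545891366), np.float64(0.0634116998666066), np.float64(-73.27837309020998))
or ((414.9000244140625, 248.29998779296875), (19.230182647705078, 24.59674644470215), 63.43495178222656) (array([ 0.3351, -0.2858]), np.float64(0.07794860117436749), np.float64(0
[... 816 characters left out ...]
518709580655), np.float64(0.026268035361746774), np.float64(-19.082122684544046))
sblue ((263.5, 378.5), (49.4212646484375, 38.43876266479492), 78.69007110595703) (array([ 0.4314, -0.5197]), np.float64(0.07391441258533292), np.float64(0.10684154084778376), np.float64(-75.35433960539203))
sblue ((315.0, 149.0), (32.0, 40.0), 90.0) (array([0.4978, 0.3186]), np.float64(0.13738230709539778), np.float64(0.20540032764357738), np.float64(-89.98161849762926))
sblue ((413.5423278808594, 69.58847045898438), (19.470687866210938, 9.033697128295898), 37.87498474121094) (array([0.9192, 1.0444]), np.float64(0.10464488128800611), np.float64(0.15867314938820418), np.float64(-71.81108661727072))
(600, 800, 3)
```

View pics/z0.png

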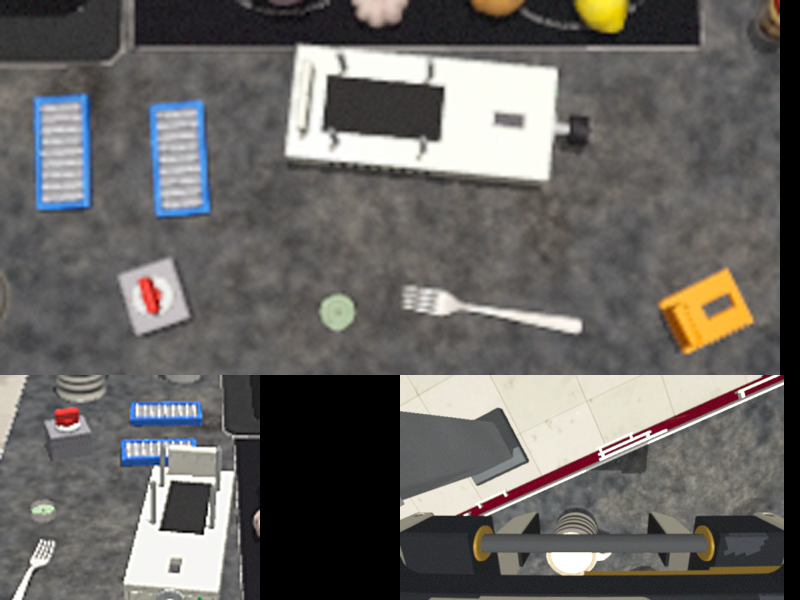

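Both views show two cassettes, and the top view may miss one hidden by the arm. I'll move over the area and look with the wrist camera.

```bash
python3 - <<'E'
from h import *
go((.47,.20,.26),0)
print(px2w('top',[[231,243]],.042),px2w('top',[[180+85/3.,145],[180+384/3,145+108/3],[180+509/3,145+119/3]],.056))
E
```

```text
shift [ 34.76  -3.35 -25.04] rot [  0.1 -24.1  -0. ] yaw 0.0
[[0.3521 0.2841 0.042 ]] [[ 0.6571  0.3598  0.056 ]
 [ 0.5417  0.0477  0.056 ]
 [ 0.5298 -0.0811  0.056 ]]
```

```bash
python3 -m handwheel '[[[17,-1.7,-12.5],[0,-12,0],1],[[34.8,-3.3,-25],[0,-24,0],1],[[34.8,-3.3,-25],[0,-24,0],1],[[34.8,-3.3,-25],[0,-24,0],1],[[34.8,-3.3,-25],[0,-24,0],1],[[34.8,-3.3,-25],[0,-24,0],1],[[34.8,-3.3,-25],[0,-24,0],1],[[34.8,-3.3,-25],[0,-24,0],1],[[34.8,-3.3,-25],[0,-24,0],1],[[34.8,-3.3,-25],[0,-24,0],1]]'; python3 - <<'E'
from h import *
im,T=snap('wrist','w1'); print(T)
t,_=snap('top','t1')
for r in mask_rects(im,(95,110,60),(125,255,255),300): print('blue',r[0],rect('wrist',r,.016,T))
for r in mask_rects(t,(95,110,60),(125,255,255)): print('tblue',r[0],rect('top',r,.016))
E
```

```text
t: 1.4
ee_pos: [0.4698, 0.202, 0.2595]
tcp_rot: [-90.0, 0.0, 0.1]
force: [0.0, 0.3, -0.2]
gripper_width: 0.999
[[ 1.     -0.0006 -0.0015  0.4698]
 [ 0.0015  0.0003  1.      0.202 ]
 [-0.0006 -1.      0.0003  0.2595]
 [ 0.      0.      0.      1.    ]]
blue (282.5, 329.5) (array([0.7061, 0.1468]), np.float64(0.06276684203920493), np.float64(0.014851193204312564), np.float64(90.26683050450387))
blue (474.6663513183594, 187.83807373046875) (array([0.5034, 0.3913]), np.float64(0.12563341483404153), np.float64(0.060870072002652716), np.float64(-177.32487031842604))
blue (376.74139404296875, 181.60345458984375) (array([0.4957, 0.2691]), np.float64(0.05691420885103233), np.float64(0.12330368173341588), np.float64(6.906284066962429))
tblue (509.58642578125, 212.28106689453125) (array([ 0.4468, -0.5839]), np.float64(0.11277449806085885), np.float64(0.06252905796278893), np.float64(-73.09386052762534))
tblue (14.759308815002441, 70.39173126220703) (array([0.9188, 1.0085]), np.float64(0.1093603545891366), np.float64(0.06328237008055212), np.float64(-73.27837309020998))
```

View pics/w1.png

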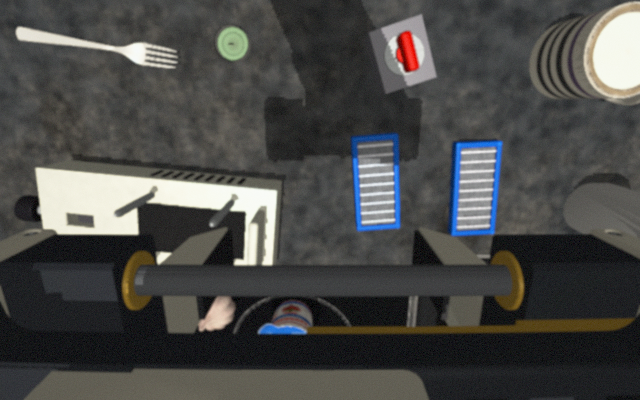

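The wrist view shows two single cassettes at (376,182) and (475,188), and the stand at (404,53). The area the arm covered earlier is clear. I'll grasp the nearer cassette first.

```bash
python3 - <<'E'
from h import *
go((.4962,.268,.004),5)
E
```

```text
shift [ 2.64 25.55  6.61] rot [-0.  -4.9 -0. ] yaw 5.0
```

```bash
python3 -m handwheel '[[[2.6,4,6.6],[0,-5,0],1],[[2.6,10,6.6],[0,-5,0],1],[[2.6,16,6.6],[0,-5,0],1],[[2.6,20,6.6],[0,-5,0],1],[[2.6,23,6.6],[0,-5,0],1],[[2.6,25,6.6],[0,-5,0],1],[[2.6,25.5,6.6],[0,-5,0],1],[[2.6,25.5,6.6],[0,-5,0],0],[[2.6,25.5,6.6],[0,-5,0],0],[[2.6,25.5,6.6],[0,-5,0],0],[[2.6,25.5,6.6],[0,-5,0],-0.2],[[2.6,25.5,6.6],[0,-5,0],-0.2]]' 20; python3 -m handwheel '[[[0,0,0],[0,0,0],-0.3],[[0,0,0],[0,0,0],-0.3],[[0,-4,0],[0,0,0],-0.3],[[0,-10,0],[0,0,0],-0.3],[[0,-16,0],[0,0,0],-0.3],[[0,-22,0],[0,0,0],-0.3],[[0,-22,0],[0,0,0],-0.3],[[0,-22,0],[0,0,0],-0.3]]' 25;  python3 - <<'E'
from h import *
im,T=snap('wrist','w2'); t,_=snap('top','t2')
sd,_=snap('side','s2')
for r in mask_rects(sd,(95,110,60),(125,255,255)): print('s',r)
go((.44,.02,.26),-96)
E
```

```text
t: 3.0
ee_pos: [0.497, 0.2669, 0.0053]
tcp_rot: [-90.0, -0.0, 4.9]
force: [0.0, -0.0, 5.2]
gripper_width: 0.603
t: 4.0
ee_pos: [0.4961, 0.2662, 0.2239]
tcp_rot: [-90.0, 0.1, 4.9]
force: [0.2, -0.7, -1.7]
gripper_width: 0.605
s ((263.5, 378.5), (49.4212646484375, 38.43876266479492), 78.69007110595703)
s ((317.5, 139.0), (12.0, 35.0), 90.0)
s ((313.5, 95.0), (12.0, 41.0), 90.0)
s ((413.5423278808594, 69.58847045898438), (19.470687866210938, 9.033697128295898), 37.87498474121094)
shift [ -7.68  -3.66 -24.03] rot [ -0.  -79.1  -0.2] yaw 84.0
```

```bash
python3 - <<'E'
from h import *
go((.40,.06,.26),84); print(ctrl.observe()['qpos'])
E
```

```text
shift [-11.32  -3.65 -19.7 ] rot [ -0.  -79.1  -0.2] yaw 84.0
[-36.9814  19.3567   4.4214  99.411   -1.6626  61.5006  62.9345]
```

```bash
python3 -m handwheel '[[[-2,-3.5,-3],[0,10,0],-0.3],[[-4,-3.5,-9],[0,20,0],-0.3],[[-6,-3.5,-15],[0,30,0],-0.3],[[-8,-3.5,-21],[0,40,0],-0.3],[[-10,-3.5,-26],[0,50,0],-0.3],[[-12,-3.5,-28.5],[0,60,0],-0.3],[[-12,-3.5,-28.5],[0,70,0],-0.3],[[-12,-3.5,-28.5],[0,80,0],-0.3],[[-12,-3.5,-28.5],[0,90,0],-0.3],[[-12,-3.5,-28.5],[0,101,0],-0.3],[[-12,-3.5,-28.5],[0,101,0],-0.3],[[-12,-3.5,-28.5],[0,101,0],-0.3]]';  python3 - <<'E'
from h import *
im,T=snap('wrist','w3'); print(ctrl.observe()['qpos'],T)
E
```

```text
t: 5.65
ee_pos: [0.4014, -0.0277, 0.2592]
tcp_rot: [-90.1, -0.0, -95.8]
force: [-0.4, 1.3, -1.8]
gripper_width: 0.609
[-24.6163   0.9199  21.6144 117.0238  -0.3701  62.1749  -8.687 ] [[-0.1014 -0.0011  0.9948  0.4014]
 [-0.9948 -0.0003 -0.1014 -0.0277]
 [ 0.0004 -1.     -0.0011  0.2592]
 [ 0.      0.      0.      1.    ]]
```

View pics/w3.png

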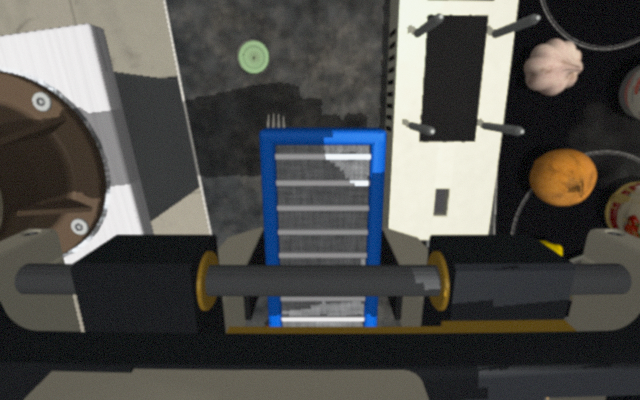

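The wrist view shows the held cassette at lower centre, the seat spanning (421-488, 15-140) and the slot at (441,202). I'll fit the extractor pose from those.

```bash
cat > fit.py <<'E'
from h import *
from scipy.optimize import least_squares
def ext_pts(p):
    c,s=np.cos(p[2]),np.sin(p[2]); L=np.array([[0,55],[0,55+62],[0,55-62],[30,55],[-30,55],[0,-75]])
    return np.c_[p[0]+(c*L[:,0]-s*L[:,1])/1e3,p[1]+(s*L[:,0]+c*L[:,1])/1e3,np.full(6,.056)]
def quad(im,box,thr):
    x0,y0,x1,y1=box; g=cv2.cvtColor(im,cv2.COLOR_RGB2GRAY)[y0:y1,x0:x1]
    m=(g<thr).astype(np.uint8); m=cv2.morphologyEx(m,cv2.MORPH_OPEN,np.ones((3,3)))
    c=max(cv2.findContours(m,cv2.RETR_EXTERNAL,cv2.CHAIN_APPROX_NONE)[0],key=cv2.contourArea)
    M=cv2.moments(c); return (M['m10']/M['m00']+x0,M['m01']/M['m00']+y0),cv2.minAreaRect(c),cv2.contourArea(c)
E
python3 - <<'E'
from fit import *
im=cv2.imread('pics/w3_raw.png')[:,:,::-1].copy();T=np.load('pics/w3_T.npy')
s=quad(im,(400,5,500,160),35); q=quad(im,(428,180,456,225),150); print(s,q)
S=px2w('wrist',[s[1][0],q[0]],.056,T); d=S[0]-S[1]; print(S,np.hypot(*d[:2]),'e',np.degrees(np.arctan2(-d[0],d[1])))
print(rect('wrist',((s[1][0]),s[1][1],s[1][2]),.056,T))
im=cv2.imread('pics/top0.png')[:,:,::-1].copy()
s=quad(im,(275,165,335,200),40); q=quad(im,(340,178,358,192),170); print(s,q)
S=px2w('top',[s[1][0],q[0]],.056); d=S[0]-S[1]; print(S,np.hypot(*d[:2]),'e',np.degrees(np.arctan2(-d[0],d[1])))
E
```

```text
Traceback (most recent call last):
  File "fit.py", line 9, in quad
    c=max(cv2.findContours(m,cv2.RETR_EXTERNAL,cv2.CHAIN_APPROX_NONE)[0],key=cv2.contourArea)
ValueError: max() iterable argument is empty
```

```bash
python3 - <<'E'
from fit import *
im=cv2.imread('pics/w3_raw.png')[:,:,::-1].copy();T=np.load('pics/w3_T.npy')
print(im[80,455],im[202,441],im[130,425],im[180,400])
s=quad(im,(400,5,500,160),62); q=quad(im,(428,180,456,225),150); print(s,q)
S=px2w('wrist',[s[1][0],q[0]],.056,T); d=S[0]-S[1]; print(S,np.hypot(*d[:2]),'e',np.degrees(np.arctan2(-d[0],d[1])))
print(rect('wrist',((s[1][0]),s[1][1],s[1][2]),.056,T))
im=cv2.imread('pics/top0.png')[:,:,::-1].copy();print(im[182,308])
s=quad(im,(275,165,335,200),62); q=quad(im,(340,178,358,192),170); print(s,q)
S=px2w('top',[s[1][0],q[0]],.056); d=S[0]-S[1]; print(S,np.hypot(*d[:2]),'e',np.degrees(np.arctan2(-d[0],d[1])))
E
```

```text
[39 41 39] [78 76 78] [70 71 69] [241 241 226]
((453.12208985439537, 77.10246827065328), ((53.3143424987793, 73.4219970703125), (57.691078186035156, 126.87047576904297), 3.7640349864959717), 6421.5) ((440.858432036097, 201.43767625493513), ((12.945544242858887, 21.5445556640625), (12.935483932495117, 26.169479370117188), 5.7105937004089355), 295.5)
[[ 0.134   0.1012  0.056 ]
 [ 0.5297 -0.0777  0.056 ]] 0.4342030717951084 e 65.67481472513651
(array([0.1325, 0.0986]), np.float64(0.13023332299313164), np.float64(0.05875027323043162), np.float64(67.7414995851014))
[59 57 56]
((307.38516680452165, 180.49048800661703), ((32.35655975341797, 15.57786750793457), (38.2966194152832, 17.382862091064453), 5.19442892074585), 604.5) ((349.2148148148148, 184.42962962962963), ((9.0, 6.5), (3.0, 8.0), 90.0), 22.5)
[[ 1.087   0.9393  0.056 ]
 [ 0.5305 -0.0797  0.056 ]] 1.161041911383301 e -28.637722867197855
```

```bash
python3 - <<'E'
from fit import *
T=np.load('pics/w3_T.npy')
for n,a,b in [('wrist',(453.2,77.8),(440.9,201.4)),('top',(307.4,180.5),(349.2,184.4))]:
    S=px2w(n,[a,b],.056,T if n=='wrist' else None); d=S[0]-S[1]; print(n,S,np.hypot(*d[:2]),'e',np.degrees(np.arctan2(-d[0],d[1])))
print(rect('wrist',((453.3,78.4),(57.7,126.9),3.764),.056,T))
E
```

```text
wrist [[ 0.5436  0.0535  0.056 ]
 [ 0.5297 -0.0777  0.056 ]] 0.13192031573154614 e -6.052762965292239
top [[ 0.5433  0.0496  0.056 ]
 [ 0.5306 -0.0797  0.056 ]] 0.12989040704271035 e -5.610157710664741
(array([0.5438, 0.0503]), np.float64(0.12338480903146076), np.float64(0.05726516723707405), np.float64(84.54506826005328))
```

```bash
python3 - <<'E'
from h import *
T=np.load('pics/w3_T.npy'); P=px2w('wrist',[(266,129),(385,129)],.2592+.011,T)
print((np.c_[P,[1,1]]@np.linalg.inv(T).T)[:,:3])
go((.5435,.051,.0625),-95.8)
E
```

```text
[[-0.0605 -0.011  -0.0242]
 [-0.0606 -0.011   0.0271]]
shift [-9.29 19.67 13.35] rot [ 0.1 -0.1  0. ] yaw -95.8
```

```bash
python3 -m handwheel '[[[-3,0,5],[0,0,0],-0.3],[[-6.5,3,9.5],[0,0,0],-0.3],[[-9.3,6,13.3],[0,0,0],-0.3],[[-9.3,6,13.3],[0,0,0],-0.3],[[-9.3,6,13.3],[0,0,0],-0.3],[[-9.3,10,13.3],[0,0,0],-0.3],[[-9.3,14,13.3],[0,0,0],-0.3],[[-9.3,17,13.3],[0,0,0],-0.3],[[-9.3,18.5,13.3],[0,0,0],-0.3],[[-9.3,19.3,13.3],[0,0,0],-0.3],[[-9.3,19.7,13.3],[0,0,0],-0.3],[[-9.3,19.7,13.3],[0,0,0],-0.3]]'
```

```text
t: 7.2
ee_pos: [0.5442, 0.0507, 0.0634]
tcp_rot: [-89.9, 0.0, -96.1]
force: [0.1, -0.1, -1.8]
gripper_width: 0.604
```

```bash
python3 -m handwheel '[[[0,0.15,0],[0,0,0],-0.3],[[0,0.15,0],[0,0,0],-0.3],[[0,0.15,0],[0,0,0],0.6],[[0,0.15,0],[0,0,0],0.6],[[0,0.15,0],[0,0,0],0.6],[[0,-4,0],[0,0,0],0.6],[[0,-10,0],[0,0,0],0.6],[[0,-16,0],[0,0,0],0.6],[[-5,-19,0],[0,0,0],0.6],[[-10,-19,0],[0,0,0],0.6],[[-10,-19,0],[0,0,0],0.6],[[-10,-19,0],[0,0,0],0.6]]'; python3 - <<'E'
from h import *
im,T=snap('wrist','w4');t,_=snap('top','t4')
for r in mask_rects(im,(95,110,60),(125,255,255),300): print('blue',r[0],rect('wrist',r,.072,T))
for r in mask_rects(t,(95,110,60),(125,255,255)): print('tblue',r[0],rect('top',r,.016))
print(T)
E
```

```text
t: 8.7
ee_pos: [0.5541, 0.1496, 0.2524]
tcp_rot: [-90.0, -0.0, -96.1]
force: [-0.4, -1.6, -0.6]
gripper_width: 0.801
blue (322.0, 236.5) (array([0.546 , 0.0795]), np.float64(0.054845517069850795), np.float64(0.06881557363894195), np.float64(-94.83144505476932))
blue (427.5, 158.5) (array([0.6617, 0.1534]), np.float64(0.01101038284490799), np.float64(0.0525183427791493), np.float64(-91.08558535411707))
tblue (509.58642578125, 212.28106689453125) (array([ 0.4468, -0.5839]), np.float64(0.11277449806085885), np.float64(0.06252905796278893), np.float64(-73.09386052762534))
tblue (200.39190673828125, 195.14865112304688) (array([0.5047, 0.3903]), np.float64(0.058430529494959), np.float64(0.12231650338814053), np.float64(-176.3316317464294))
tblue (307.4405822753906, 180.09405517578125) (array([0.5517, 0.0509]), np.float64(0.05893012024195279), np.float64(0.12387235933639285), np.float64(-96.01226153374552))
tblue (14.759308815002441, 70.39173126220703) (array([0.9188, 1.0085]), np.float64(0.1093603545891366), np.float64(0.06328237008055212), np.float64(-73.27837309020998))
[[-0.1055 -0.0005  0.9944  0.5541]
 [-0.9944 -0.0008 -0.1055  0.1496]
 [ 0.0008 -1.     -0.0004  0.2524]
 [ 0.      0.      0.      1.    ]]
```

View pics/w4.png

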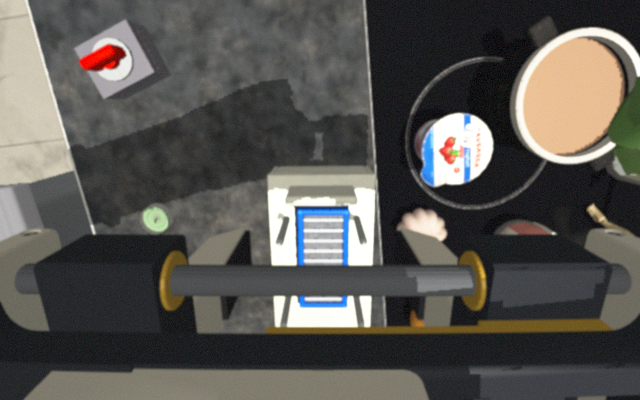

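The first cassette sits on the seat between the posts, around (323,255). Now the second.

```bash
python3 - <<'E'
from h import *
go((.504,.3905,.004),3.5-0)
print(px2w('top',[(307.44,180.09)],.072))
E
python3 -m handwheel '[[[-6,0,0],[0,-10,0],1],[[-12,0,0],[0,-20,0],1],[[-18,0,0],[0,-30,0],1],[[-23.3,0,-7.4],[0,-40,0],1],[[-23.3,0,-7.4],[0,-50,0],1],[[-23.3,0,-7.4],[0,-60,0],1],[[-23.3,0,-7.4],[0,-70,0],1],[[-23.3,0,-7.4],[0,-80,0],1],[[-23.3,0,-7.4],[0,-90,0],1],[[-23.3,0,-7.4],[0,-99.5,0],1],[[-23.3,0,-7.4],[0,-99.5,0],1],[[-23.3,0,-7.4],[0,-99.5,0],1]]'; python3 - <<'E'
from h import *
t,_=snap('wrist','w5')
for r in mask_rects(t,(95,110,60),(125,255,255),300): print('blue',r[0],rect('wrist',r,.016))
go((.504,.3905,.004),3.5)
E
```

```text
shift [-23.53  24.84  -7.59] rot [-0.  80.3  0.1] yaw -176.5
[[0.5418 0.0489 0.072 ]]
t: 10.3
ee_pos: [0.5058, 0.3888, 0.2526]
tcp_rot: [-90.0, 0.0, 3.2]
force: [-0.6, -0.2, 0.2]
gripper_width: 1.002
blue (326.0, 159.5) (array([0.503 , 0.3933]), np.float64(0.05465572496310491), np.float64(0.12093240939206887), np.float64(4.470244187141388))
shift [-0.15 24.87  0.16] rot [ 0.  -0.3 -0. ] yaw 3.5
```

```bash
python3 -m handwheel '[[[-0.2,6,0.25],[0,-0.5,0],1],[[-0.2,12,0.25],[0,-0.5,0],1],[[-0.2,18,0.25],[0,-0.5,0],1],[[-0.2,22,0.25],[0,-0.5,0],1],[[-0.2,24,0.25],[0,-0.5,0],1],[[-0.2,24.8,0.25],[0,-0.5,0],1],[[-0.2,24.8,0.25],[0,-0.5,0],1],[[-0.2,24.8,0.25],[0,-0.5,0],0],[[-0.2,24.8,0.25],[0,-0.5,0],0],[[-0.2,24.8,0.25],[0,-0.5,0],-0.3],[[-0.2,24.8,0.25],[0,-0.5,0],-0.3],[[-0.2,24.8,0.25],[0,-0.5,0],-0.3]]' 25; python3 -m handwheel '[[[0,-4,0],[0,0,0],-0.3],[[0,-10,0],[0,0,0],-0.3],[[0,-16,0],[0,0,0],-0.3],[[0,-22,-6],[0,10,0],-0.3],[[0,-22,-12],[0,20,0],-0.3],[[0,-22,-18],[0,30,0],-0.3],[[0,-22,-23],[0,40,0],-0.3],[[0,-22,-23],[0,50,0],-0.3],[[0,-22,-23],[0,60,0],-0.3],[[0,-22,-23],[0,70,0],-0.3],[[0,-22,-23],[0,80,0],-0.3],[[0,-22,-23],[0,90,0],-0.3]]';python3 - <<'E'
from h import *
print(ctrl.observe()['qpos']);go((.543,.0505,.0785),-95.8)
E
```

```text
t: 11.85
ee_pos: [0.5032, 0.3921, 0.005]
tcp_rot: [-90.0, -0.0, 3.9]
force: [-0.7, -0.2, 3.2]
gripper_width: 0.605
t: 13.35
ee_pos: [0.5186, 0.1625, 0.2245]
tcp_rot: [-90.0, -0.0, -86.4]
force: [-0.5, 0.2, -1.8]
gripper_width: 0.61
[-34.5547  17.4571  14.9477 102.665   -5.0997  60.566  -14.1374]
shift [11.33 14.6   1.73] rot [0.  9.4 0. ] yaw -95.8
```

```bash
python3 -m handwheel '[[[5,0,1],[0,5,0],-0.3],[[10,0,1.7],[0,9.4,0],-0.3],[[11.3,0,1.7],[0,9.4,0],-0.3],[[11.3,0,1.7],[0,9.4,0],-0.3],[[11.3,4,1.7],[0,9.4,0],-0.3],[[11.3,8,1.7],[0,9.4,0],-0.3],[[11.3,11,1.7],[0,9.4,0],-0.3],[[11.3,13,1.7],[0,9.4,0],-0.3],[[11.3,14,1.7],[0,9.4,0],-0.3],[[11.3,14.6,1.7],[0,9.4,0],-0.3],[[11.3,14.7,1.7],[0,9.4,0],-0.3],[[11.3,14.7,1.7],[0,9.4,0],-0.3]]'; python3 -m handwheel '[[[0,0.05,0],[0,0,0],-0.3],[[0,0.05,0],[0,0,0],0.5],[[0,0.05,0],[0,0,0],0.5],[[0,0.05,0],[0,0,0],0.5],[[0,-4,0],[0,0,0],0.5],[[0,-10,0],[0,0,0],0.5],[[0,-16,0],[0,0,0],0.5],[[0,-16,-6],[0,0,0],0.5],[[0,-16,-12],[0,0,0],0.5],[[0,-16,-17],[0,0,0],0.5],[[0,-16,-17],[0,0,0],0.5],[[0,-16,-17],[0,0,0],0.5]]'; python3 - <<'E'
from h import *
im,T=snap('wrist','w6');t,_=snap('top','t6');s,_=snap('side','s6')
for r in mask_rects(t,(95,110,60),(125,255,255)): print('tblue',r[0],rect('top',r,.088))
a=cv2.resize(s[120:260,250:370],None,fx=3,fy=3);b=cv2.resize(im,None,fx=.65,fy=.65)
c=np.zeros((420,780,3),np.uint8);c[:,:360]=a;c[:260,362:778]=b
b=cv2.resize(t[145:210,265:385],None,fx=2.4,fy=2.4);c[262:262+b.shape[0],362:362+b.shape[1]]=b
cv2.imwrite('pics/z6.png',c[:,:,::-1])
print(T)
E
```

```text
t: 14.85
ee_pos: [0.5441, 0.0512, 0.0783]
tcp_rot: [-89.9, 0.0, -95.5]
force: [-0.0, 1.0, -0.7]
gripper_width: 0.606
t: 16.35
ee_pos: [0.3751, 0.0673, 0.2382]
tcp_rot: [-89.9, 0.0, -95.4]
force: [1.0, -0.7, -0.0]
gripper_width: 0.749
tblue (509.4458923339844, 212.32431030273438) (array([ 0.4394, -0.5531]), np.float64(0.10782206146447632), np.float64(0.059292614433443296), np.float64(-73.09396570511797))
tblue (307.372314453125, 179.40060424804688) (array([0.5412, 0.0486]), np.float64(0.06118162221651175), np.float64(0.11851197206308302), np.float64(-96.21440704794857))
tblue (14.759308815002441, 70.39173126220703) (array([0.8871, 0.9565]), np.float64(0.10369996846613462), np.float64(0.060006935844988576), np.float64(-73.27837309020993))
[[-0.0949  0.0015  0.9955  0.3751]
 [-0.9955  0.0007 -0.0949  0.0673]
 [-0.0009 -1.      0.0014  0.2382]
 [ 0.      0.      0.      1.    ]]
```

View pics/z6.png

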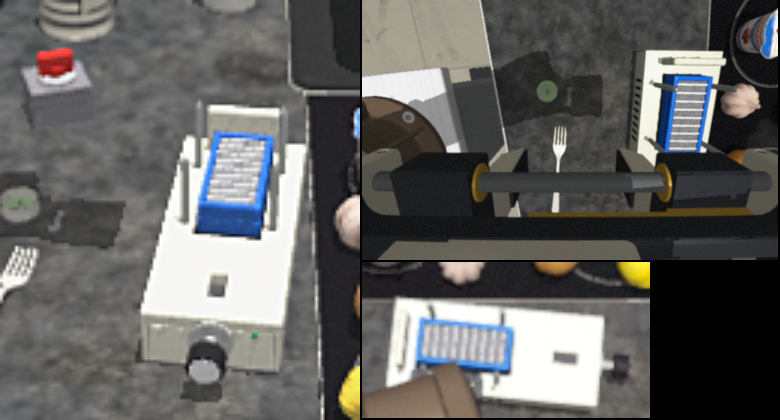

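The two cassettes are stacked squarely between the posts. Next is the bracket.

```bash
python3 - <<'E'
from h import *
go((.335,-.286,.25),-64)
E
python3 -m handwheel '[[[6,0,0],[0,0,0],1],[[12,-1,-1],[0,-5,0],1],[[18,-1,-2],[0,-10,0],1],[[24,-1,-4],[0,-15,0],1],[[30,-1,-5.5],[0,-20,0],1],[[35.5,-1.2,-7.4],[0,-25,0],1],[[35.5,-1.2,-7.4],[0,-31.5,0],1],[[35.5,-1.2,-7.4],[0,-31.5,0],1],[[35.5,-1.2,-7.4],[0,-31.5,0],1],[[35.5,-1.2,-7.4],[0,-31.5,0],1],[[35.5,-1.2,-7.4],[0,-31.5,0],1]]'; python3 - <<'E'
from h import *
im,T=snap('wrist','w7',(120,0,520,300),2);print(T)
E
```

```text
shift [35.54 -1.22 -0.64] rot [ -0.  -31.5   0. ] yaw -64.0
t: 17.88
ee_pos: [0.2673, -0.2789, 0.2497]
tcp_rot: [-90.0, 0.0, -63.9]
force: [-0.1, 0.2, 0.0]
gripper_width: 0.993
[[ 0.4392 -0.      0.8984  0.2673]
 [-0.8984  0.      0.4392 -0.2789]
 [-0.     -1.     -0.      0.2497]
 [ 0.      0.      0.      1.    ]]
```

View pics/w7.png

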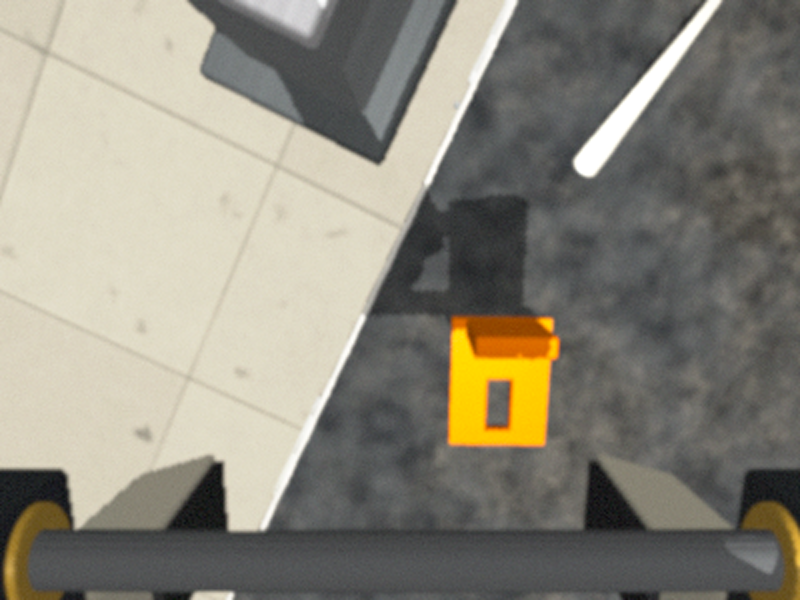

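```bash
python3 - <<'E'
from h import *
T=np.load('pics/w7_T.npy')
P=px2w('wrist',np.array([(448,445),(546,446),(453,318),(554,318),(498,404.5)])/2+[120,0],.008,T)[:,:2]
print(P); m0=(P[0]+P[1])/2; m1=(P[2]+P[3])/2; d=m1-m0; print(np.hypot(*d),np.hypot(*(P[1]-P[0])))
u=d/np.hypot(*d); b=np.degrees(np.arctan2(-u[0],u[1])); v=P[1]-P[0]; print('b',b,'from front edge',np.degrees(np.arctan2(v[1],v[0])))
o=(m0+u*.026+m1-u*.054+P[4])/3; print(o,P[4],m0+u*.026)
top=o+u*.048; print('top',top, w2px('wrist',[[*top,.064]],T)*2-[240,0])
go((*top,.036),b-90)
E
```

```text
[[ 0.3251 -0.3352]
 [ 0.3811 -0.3086]
 [ 0.2911 -0.2619]
 [ 0.3454 -0.2353]
 [ 0.3408 -0.2978]]
0.08119388183700378 0.06195278357501046
b 25.424275276282664 from front edge 25.438452440189845
[ 0.3414 -0.2979] [ 0.3408 -0.2978] [ 0.3419 -0.2985]
top [ 0.3208 -0.2545] [[517.5117 348.1832]]
shift [ 0.16 21.37  5.88] rot [-0.   0.6 -0. ] yaw -64.6
```

```bash
python3 -m handwheel '[[[0.2,2,5.9],[0,0.6,0],1],[[0.2,6,5.9],[0,0.6,0],1],[[0.2,12,5.9],[0,0.6,0],1],[[0.2,17,5.9],[0,0.6,0],1],[[0.2,20,5.9],[0,0.6,0],1],[[0.2,21.4,5.9],[0,0.6,0],1],[[0.2,21.4,5.9],[0,0.6,0],1],[[0.2,21.4,5.9],[0,0.6,0],0],[[0.2,21.4,5.9],[0,0.6,0],0],[[0.2,21.4,5.9],[0,0.6,0],-0.3],[[0.2,21.4,5.9],[0,0.6,0],-0.3],[[0.2,21.4,5.9],[0,0.6,0],-0.3]]' 30; python3 -m handwheel '[[[0,0,0],[0,0,0],-0.3],[[0,0,0],[0,0,0],-0.3],[[0,-4,0],[0,0,0],-0.3],[[0,-10,0],[0,0,0],-0.3],[[0,-14,0],[0,0,0],-0.3],[[0,-16,0],[0,0,0],-0.3],[[0,-16,0],[0,0,0],-0.3]]'; python3 - <<'E'
from h import *
im,T=snap('wrist','w8',(120,0,520,300),2);print(T)
e=np.radians(-5.8); u=np.array([-np.sin(e),np.cos(e)]); s=np.array([.5303,-.0785]); print(s+u*.048)
go((*(s+u*.048),.19),-95.8); go((.5,-.2,.2),-95.8)
E
```

```text
t: 19.42
ee_pos: [0.321, -0.255, 0.0358]
tcp_rot: [-90.0, -0.0, -64.5]
force: [0.6, -0.3, -0.4]
gripper_width: 0.506
t: 20.3
ee_pos: [0.3218, -0.2551, 0.1965]
tcp_rot: [-89.8, -0.1, -64.5]
force: [-0.5, 0.2, -1.7]
gripper_width: 0.478
[[ 0.4305  0.0031  0.9026  0.3218]
 [-0.9026  0.0001  0.4305 -0.2551]
 [ 0.0013 -1.      0.0028  0.1965]
 [ 0.      0.      0.      1.    ]]
[ 0.5352 -0.0307]
shift [-10.99   0.59  28.95] rot [-0.1 31.3 -0. ] yaw -95.8
shift [ 2.77 -0.43 18.49] rot [-0.1 31.3 -0. ] yaw -95.8
```

View pics/w8.png

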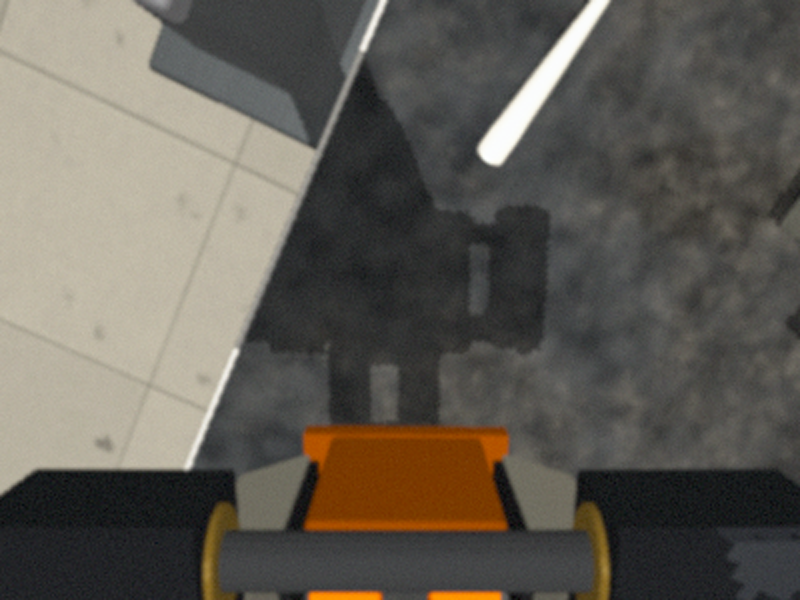

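```bash
python3 - <<'E'
from h import *
T=np.load('pics/w8_T.npy')
for z in (.036,.028):
  P=px2w('wrist',np.array([(304,429),(507,429)])/2+[120,0],T[2,3]-z,T); print((np.c_[P,[1,1]]@np.linalg.inv(T).T)[:,:3])
E
```

```text
[[-0.0053  0.0359 -0.0305]
 [-0.0053  0.0361  0.0313]]
[[-0.0081  0.0279 -0.0292]
 [-0.0081  0.0281  0.03  ]]
```

```bash
python3 -m handwheel '[[[-2,0,5],[0,6,0],-0.3],[[-4,0,10],[0,12,0],-0.3],[[-6,0,15],[0,18,0],-0.3],[[-8,0,20],[0,24,0],-0.3],[[-10,0,25],[0,30,0],-0.3],[[-10.9,0.6,29],[0,31.3,0],-0.3],[[-10.9,0.6,29],[0,31.3,0],-0.3],[[-10.9,0.6,29],[0,31.3,0],-0.3],[[-10.9,0.6,29],[0,31.3,0],-0.3]]'; python3 - <<'E'
from h import *
im,T=snap('wrist','w9');im,_=snap('top','t9')
s,_=snap('side','s9',(250,100,400,260),4); print(T)
go((.5350,-.0319,.0928),-95.8)
E
```

```text
t: 21.48
ee_pos: [0.535, -0.0333, 0.1893]
tcp_rot: [-90.1, -0.0, -96.0]
force: [1.2, 0.4, -1.5]
gripper_width: 0.475
[[-0.1041 -0.001   0.9946  0.535 ]
 [-0.9946  0.     -0.1041 -0.0333]
 [ 0.0001 -1.     -0.001   0.1893]
 [ 0.      0.      0.      1.    ]]
shift [-0.06  9.71 -0.07] rot [-0.  -0.1 -0. ] yaw -95.8
```

View pics/s9.png

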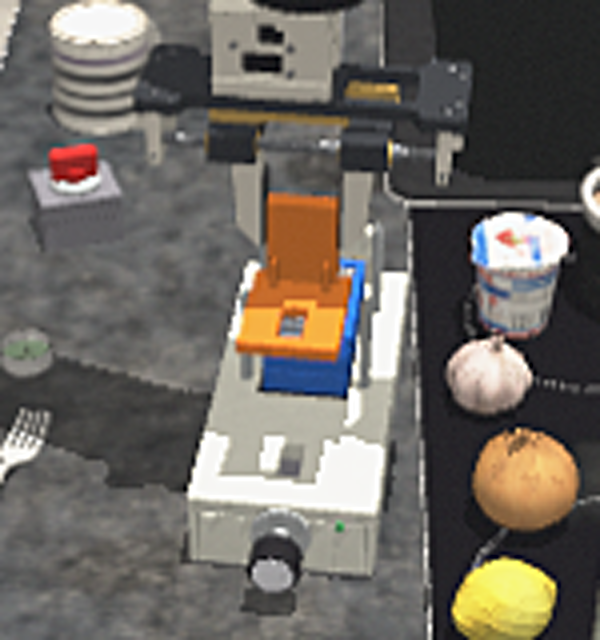

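The bracket hangs level above the deck slot. I'll lower and release it.

```bash
python3 -m handwheel '[[[-0.1,3,0],[0,0,0],-0.3],[[-0.1,6,0],[0,0,0],-0.3],[[-0.1,8,0],[0,0,0],-0.3],[[-0.1,9,0],[0,0,0],-0.3],[[-0.1,9.5,0],[0,0,0],-0.3],[[-0.1,9.8,0],[0,0,0],-0.3],[[-0.1,9.8,0],[0,0,0],-0.3],[[-0.1,9.8,0],[0,0,0],-0.3]]'; python3 -m handwheel '[[[0,0,0],[0,0,0],0.4],[[0,0,0],[0,0,0],0.4],[[0,0,0],[0,0,0],0.4],[[0,-4,0],[0,0,0],0.4],[[0,-9,0],[0,0,0],0.4],[[0,-14,0],[0,0,0],0.4],[[-5,-16,0],[0,0,0],0.4],[[-11,-16,-2],[0,0,0],0.4],[[-15,-16,-8],[0,0,0],0.4],[[-15,-16,-14],[0,0,0],0.4],[[-15,-16,-16],[0,0,0],0.4],[[-15,-16,-16],[0,0,0],0.4]]'; python3 - <<'E'
from h import *
im,T=snap('wrist','w10');t,_=snap('top','t10'); print(T)
s,_=snap('side','s10')
a=cv2.resize(s[120:260,250:370],None,fx=2.8,fy=2.8);b=cv2.resize(im,None,fx=.7,fy=.7)
c=np.zeros((600,800,3),np.uint8);c[:a.shape[0],:a.shape[1]]=a;c[:280,340:788]=b
b=cv2.resize(t[150:220,270:385],None,fx=4,fy=4);c[300:300+b.shape[0],340:340+b.shape[1]]=b
cv2.imwrite('pics/z10.png',c[:,:,::-1])
E
```

```text
t: 22.62
ee_pos: [0.5363, -0.031, 0.0921]
tcp_rot: [-90.0, 0.0, -95.9]
force: [-0.7, 0.0, -1.7]
gripper_width: 0.479
t: 24.12
ee_pos: [0.39, 0.1355, 0.2515]
tcp_rot: [-90.1, 0.2, -95.6]
force: [-0.5, 0.4, -1.1]
gripper_width: 0.698
[[-0.0979 -0.0022  0.9952  0.39  ]
 [-0.9952  0.0032 -0.0979  0.1355]
 [-0.003  -1.     -0.0025  0.2515]
 [ 0.      0.      0.      1.    ]]
```

View pics/z10.png

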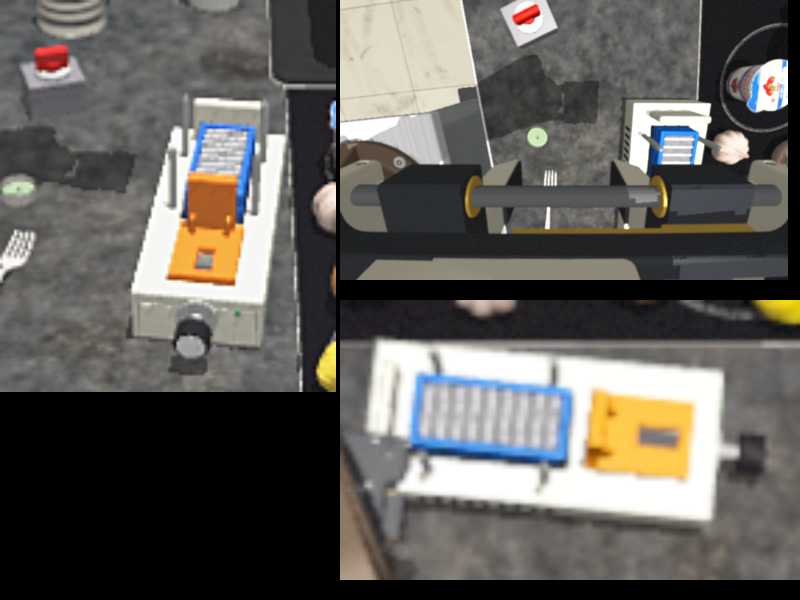

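```bash
python3 - <<'E'
from h import *
print('slot top',px2w('top',[(349.5,184.25)],.064))
go((.355,.285,.25),20-180); go((.355,.285,.25),20)
E
python3 -m handwheel '[[[-5,0,0],[0,-10.5,0],0.4],[[-10,0,0],[0,-21,0],0.4],[[-14.5,0,-5],[0,-31.5,0],0.4],[[-14.5,0,-5],[0,-42,0],0.4],[[-14.5,0,-5],[0,-52.5,0],0.4],[[-14.5,0,-5],[0,-63,0],0.4],[[-14.5,0,-5],[0,-73.5,0],0.4],[[-14.5,0,-5],[0,-84,0],0.4],[[-14.5,0,-5],[0,-94.5,0],0.4],[[-14.5,0,-5],[0,-105,0],0.4],[[-14.5,0,-5],[0,-115.5,0],0.4],[[-14.5,0,-5],[0,-115.5,0],0.4]]'; python3 - <<'E'
from h import *
im,T=snap('wrist','w11',(200,20,440,240),3);print(T)
for lo,hi in [((0,150,80),(8,255,255)),((172,150,80),(180,255,255))]:
  for r in mask_rects(im,lo,hi,100): print('red',r,rect('wrist',r,.073,T))
E
```

```text
slot top [[ 0.5298 -0.0801  0.064 ]]
shift [-14.57   0.22  -5.34] rot [-0.  64.1 -0.1] yaw -160.0
shift [-14.57   0.22  -5.34] rot [-0.  64.1 -0.1] yaw -160.0
t: 25.78
ee_pos: [0.3587, 0.2834, 0.2514]
tcp_rot: [-90.1, 0.0, 19.4]
force: [0.1, 0.5, -0.3]
gripper_width: 0.7
[[ 0.943   0.0003 -0.3328  0.3587]
 [ 0.3328 -0.0011  0.943   0.2834]
 [-0.0001 -1.     -0.0012  0.2514]
 [ 0.      0.      0.      1.    ]]
red ((327.0, 165.5), (35.0, 16.0), 90.0) (array([0.3495, 0.285 ]), np.float64(0.01598723172853791), np.float64(0.03597302575086909), np.float64(20.02175618178143))
```

View pics/w11.png

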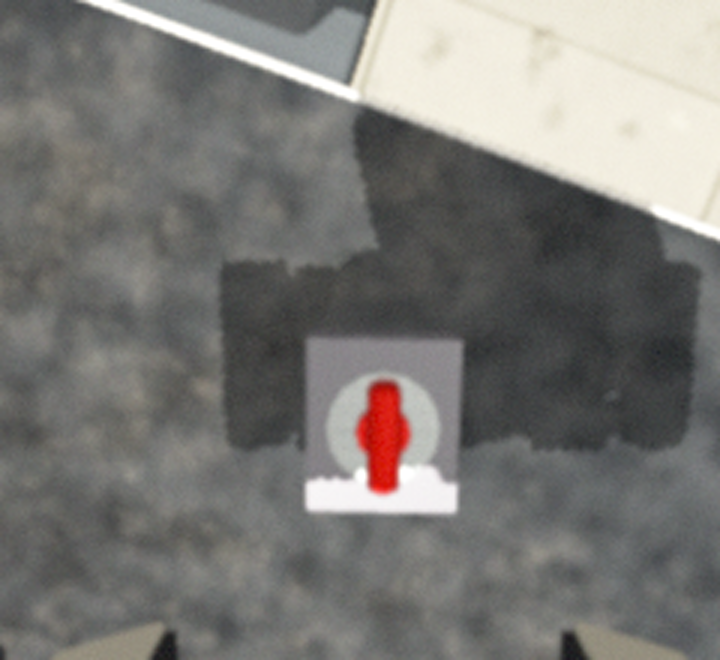

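```bash
python3 - <<'E'
from h import *
T=np.load('pics/w11_T.npy')
print(px2w('wrist',[(328,162.2),(327.7,162),(328,165.3)],np.array([.047,.042,.073]),T))
go((.351,.2852,.052),19.5)
E
```

```text
[[0.35   0.2866 0.047 ]
 [0.3507 0.2866 0.042 ]
 [0.3487 0.2858 0.073 ]]
shift [-0.64 19.94  0.43] rot [ 0.1 -0.2 -0. ] yaw 19.5
```

```bash
python3 -m handwheel '[[[-0.7,4,0.5],[0,0,0],0],[[-0.7,10,0.5],[0,0,0],0],[[-0.7,15,0.5],[0,0,0],0],[[-0.7,18,0.5],[0,0,0],0],[[-0.7,19.5,0.5],[0,0,0],0],[[-0.7,20,0.5],[0,0,0],0],[[-0.7,20,0.5],[0,0,0],0],[[-0.7,20,0.5],[0,0,0],-0.5],[[-0.7,20,0.5],[0,0,0],-0.8],[[-0.7,20,0.5],[0,0,0],-1],[[-0.7,20,0.5],[0,0,0],-1],[[-0.7,20,0.5],[0,0,0],-1]]' 20; python3 -m handwheel '[[[0,0,0],[0,0,0],-1],[[0,0,0],[0,0,0],-1],[[0,-2,0],[0,0,0],-1],[[0,-5,0],[0,0,0],-1],[[0,-9,0],[0,0,0],-1],[[0,-14,0],[0,0,0],-1],[[0,-16,0],[0,0,0],-1],[[0,-16,0],[0,0,0],-1]]'; python3 - <<'E'
from h import *
im,T=snap('wrist','w12',(200,20,440,280),2);print(T)
s,_=snap('side','s12',(220,60,340,200),4)
E
```

```text
t: 27.32
ee_pos: [0.3491, 0.2863, 0.0519]
tcp_rot: [-90.0, -0.0, 19.6]
force: [-1.3, -1.0, 6.0]
gripper_width: 0.131
t: 28.32
ee_pos: [0.3495, 0.2869, 0.2127]
tcp_rot: [-89.9, -0.1, 19.7]
force: [-0.3, -0.3, -2.0]
gripper_width: 0.125
[[ 0.9417  0.0013 -0.3365  0.3495]
 [ 0.3365  0.0027  0.9417  0.2869]
 [ 0.0021 -1.      0.0021  0.2127]
 [ 0.      0.      0.      1.    ]]
```

```bash
python3 -c "
import cv2,numpy as np
a=cv2.imread('pics/w12.png');b=cv2.imread('pics/s12.png')[:520,:];b=b[:, :320] if 0 else cv2.resize(b,(320,373))
c=np.zeros((520,800,3),np.uint8);c[:,:480]=a[:520];c[:373,480:]=b;cv2.imwrite('pics/z12.png',c)"
```

```text
(no output)
```

View pics/z12.png

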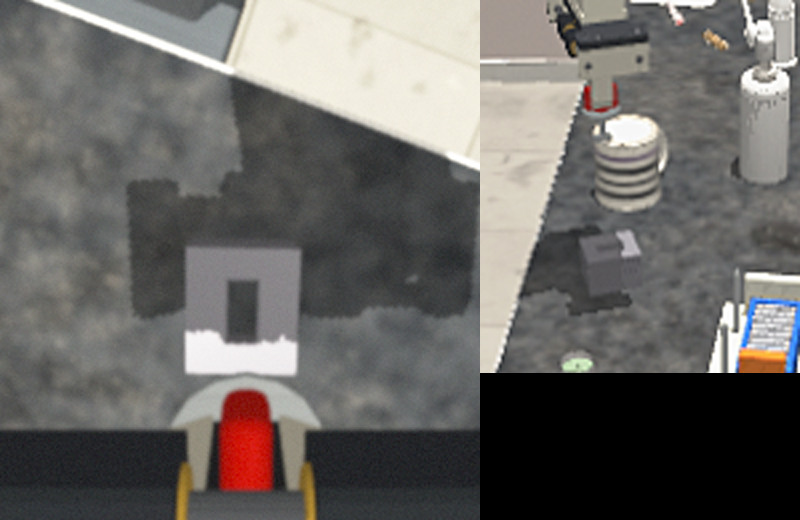

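```bash
python3 - <<'E'
from h import *
T=np.load('pics/w12_T.npy')
P=px2w('wrist',np.array([(246,377),(172,426),(320,426)])/2+[200,20],T[2,3]-.0049,T); print((np.c_[P,[1]*3]@np.linalg.inv(T).T)[:,:3])
print(px2w('top',[(349.5,184.25)],.064), px2w('wrist',[(440.9,201.4)],.056,np.load('pics/w3_T.npy')))
# bracket slot via side view s10: slot centre
im=cv2.imread('pics/s10_raw.png')[:,:,::-1]; print(w2px('side',[[.5302,-.0790,.064]]))
go((.5305,-.079,.2127),-95.8)
E
```

```text
[[-0.0189  0.0049  0.0004]
 [-0.0056  0.0048 -0.0188]
 [-0.0055  0.0049  0.0196]]
[[ 0.5298 -0.0801  0.064 ]] [[ 0.53   -0.0781  0.056 ]]
[[322.3161 212.0794]]
shift [  4.86  -0.17 -40.49] rot [ -0.  -64.5  -0.1] yaw 84.2
```

```bash
python3 -m handwheel '[[[0.3,0,-4],[0,10.5,0],-1],[[0.6,0,-9],[0,21,0],-1],[[0.9,0,-14],[0,31.5,0],-1],[[1.2,0,-19],[0,42,0],-1],[[1.5,0,-24],[0,52.5,0],-1],[[1.8,0,-29],[0,63,0],-1],[[2.1,0,-34],[0,73.5,0],-1],[[2.5,0,-39],[0,84,0],-1],[[2.8,0,-43],[0,94.5,0],-1],[[3.1,0,-45.4],[0,105,0],-1],[[3.1,0,-45.4],[0,115.5,0],-1],[[3.1,0,-45.4],[0,115.5,0],-1]]'; python3 -m handwheel '[[[0,0,0],[0,0,0],-1],[[0,0,0],[0,0,0],-1],[[0,0,0],[0,0,0],-1],[[0,0,0],[0,0,0],-1]]'; python3 - <<'E'
from h import *
im,T=snap('wrist','w13',(200,20,440,280),2);print(T)
E
```

```text
t: 29.92
ee_pos: [0.53, -0.1313, 0.21]
tcp_rot: [-90.2, -0.1, -95.9]
force: [0.7, 0.6, 0.1]
gripper_width: 0.134
t: 30.42
ee_pos: [0.5309, -0.1308, 0.2119]
tcp_rot: [-90.0, 0.0, -95.8]
force: [0.7, 0.5, -1.0]
gripper_width: 0.127
[[-0.1012  0.0004  0.9949  0.5309]
 [-0.9949  0.0004 -0.1012 -0.1308]
 [-0.0004 -1.      0.0004  0.2119]
 [ 0.      0.      0.      1.    ]]
```

View pics/w13.png

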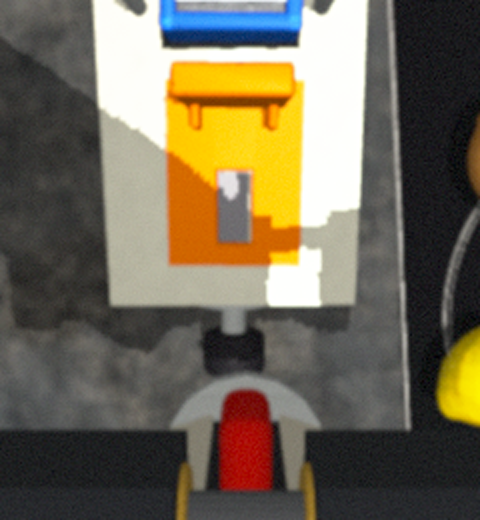

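```bash
python3 - <<'E'
from h import *
T=np.load('pics/w13_T.npy')
P=px2w('wrist',np.array([(234.5,206),(168,265),(301,265)])/2+[200,20],.064,T); print(P)
q=(np.c_[P,[1]*3]@np.linalg.inv(T).T)[:,:3];print(q)
# knob centre crop (234,352), z~.05 top
print(px2w('wrist',np.array([(234,350)])/2+[200,20],.05,T))
E
```

```text
[[ 0.5316 -0.0775  0.064 ]
 [ 0.4987 -0.1007  0.064 ]
 [ 0.559  -0.1068  0.064 ]]
[[-0.053   0.1479 -0.0047]
 [-0.0266  0.1479 -0.0351]
 [-0.0266  0.1479  0.0255]]
[[ 0.5238 -0.1477  0.05  ]]
```

```bash
python3 -m handwheel '[[[-3,0,-0.5],[0,0,0],-1],[[-5.5,0,-0.5],[0,0,0],-1],[[-5.5,4,-0.5],[0,0,0],-1],[[-5.5,8,-0.5],[0,0,0],-1],[[-5.5,9.5,-0.5],[0,0,0],-1],[[-5.5,9.5,-0.5],[0,0,0],-1],[[-5.5,10.3,-0.5],[0,0,0],-1],[[-5.5,11,-0.5],[0,0,0],-1],[[-5.5,11.5,-0.5],[0,0,0],-1],[[-5.5,11.5,-0.5],[0,0,0],-1]]'
```

```text
t: 31.72
ee_pos: [0.5313, -0.0757, 0.0965]
tcp_rot: [-90.0, 0.0, -95.9]
force: [0.5, 0.9, 0.1]
gripper_width: 0.13
```

```bash
python3 -m handwheel '[[[0,0.6,0],[0,0,0],-1],[[0,1.2,0],[0,0,0],-1],[[0,1.8,0],[0,0,0],-1],[[0,2.1,0],[0,0,0],-1],[[0,2.1,0],[0,0,0],-1],[[0,2.25,0],[0,0,0],-1],[[0,2.25,0],[0,0,0],-1]]'
```

```text
t: 32.6
ee_pos: [0.5315, -0.0757, 0.0743]
tcp_rot: [-90.0, 0.0, -95.9]
force: [-0.7, 0.2, -0.6]
gripper_width: 0.127
```

```bash
python3 -m handwheel '[[[0,0.03,0],[0,-10,0],-1],[[0.03,0.03,-0.05],[0,-20,0],-1],[[0.05,0.03,-0.1],[0,-30,0],-1],[[0.08,0.03,-0.13],[0,-40,0],-1],[[0.1,0.03,-0.15],[0,-50,0],-1],[[0.12,0.03,-0.17],[0,-60,0],-1],[[0.15,0.03,-0.19],[0,-70,0],-1],[[0.18,0.03,-0.2],[0,-80,0],-1],[[0.2,0.03,-0.2],[0,-90,0],-1],[[0.2,0.03,-0.2],[0,-90,0],-1],[[0.2,0.03,-0.2],[0,-90,0],-1]]'; python3 -m handwheel '[[[0,0,0],[0,0,0],-0.5],[[0,0,0],[0,0,0],-0.5],[[0,0,0],[0,0,0],-0.45],[[0,-4,0],[0,0,0],-0.45],[[0,-9,0],[0,0,0],-0.45],[[0,-14,0],[0,0,0],-0.45],[[-6,-15,0],[0,0,0],-0.4],[[-10,-15,0],[0,0,0],-0.4],[[-10,-15,0],[0,0,0],-0.4],[[-10,-15,0],[0,0,0],-0.4]]'; python3 - <<'E'
from h import *
im,T=snap('wrist','w14');t,_=snap('top','t14'); print(T,ctrl.observe()['qpos'])
s,_=snap('side','s14')
a=cv2.resize(s[120:260,250:370],None,fx=2.8,fy=2.8);b=cv2.resize(im,None,fx=.7,fy=.7)
c=np.zeros((600,800,3),np.uint8);c[:a.shape[0],:a.shape[1]]=a;c[:280,340:788]=b
b=cv2.resize(t[150:220,270:385],None,fx=4,fy=4);c[300:300+b.shape[0],340:340+b.shape[1]]=b
cv2.imwrite('pics/z14.png',c[:,:,::-1])
E
```

```text
t: 33.98
ee_pos: [0.5293, -0.0776, 0.074]
tcp_rot: [-90.0, -0.0, -6.1]
force: [-0.9, 0.1, 2.1]
gripper_width: 0.13
t: 35.22
ee_pos: [0.4305, -0.0671, 0.2243]
tcp_rot: [-90.0, -0.1, -5.8]
force: [-0.0, -0.1, 0.9]
gripper_width: 0.306
[[ 0.9948  0.0014  0.1017  0.4305]
 [-0.1017  0.0005  0.9948 -0.0671]
 [ 0.0013 -1.      0.0007  0.2243]
 [ 0.      0.      0.      1.    ]] [-36.4344   7.3536  43.5714 117.6743  -5.9938  57.0872  94.2971]
```

View pics/z14.png

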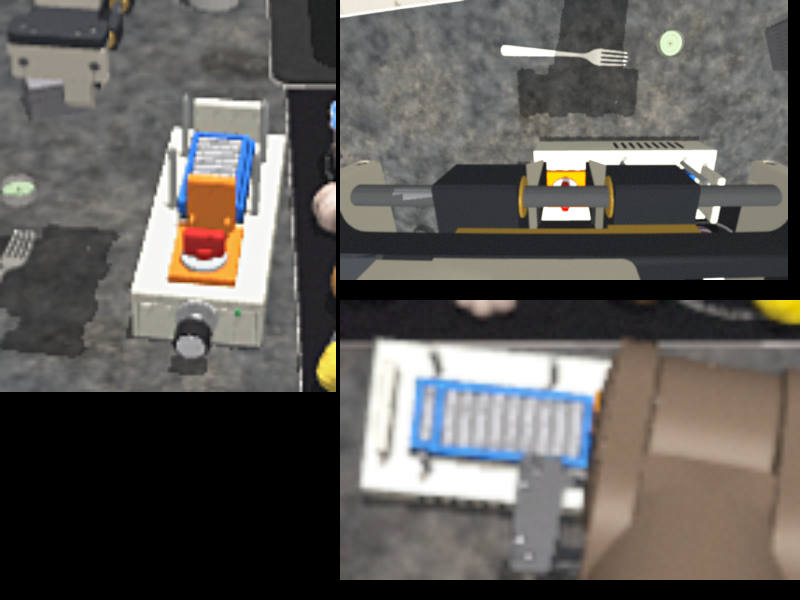

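The screw is seated with its wing along x. However, the top cassette of the pile now sticks out about 15 mm toward the bracket: its edges are at x=435 and x=592 in the top crop. I'll measure that and mend it.

```bash
python3 - <<'E'
from h import *
go((.40,-.02,.255),-95.8)
E
python3 -m handwheel '[[[-3.5,-3,4.4],[0,10,0],0.5],[[-3.5,-3,4.4],[0,20,0],0.5],[[-3.5,-3,4.4],[0,30,0],0.5],[[-3.5,-3,4.4],[0,40,0],0.5],[[-3.5,-3,4.4],[0,50,0],0.5],[[-3.5,-3,4.4],[0,60,0],0.5],[[-3.5,-3,4.4],[0,70,0],0.5],[[-3.5,-3,4.4],[0,80,0],0.5],[[-3.5,-3,4.4],[0,90,0],0.5],[[-3.5,-3,4.4],[0,90,0],0.5],[[-3.5,-3,4.4],[0,90,0],0.5]]'; python3 - <<'E'
from h import *
im,T=snap('wrist','w15',(380,0,540,230),3.4);t,_=snap('top','t15',(265,145,385,210),3); print(T)
a=cv2.imread('pics/w15.png')[:600];b=cv2.imread('pics/t15.png');c=np.zeros((600,800,3),np.uint8)
a=cv2.resize(a,None,fx=.77,fy=.77) if a.shape[1]>435 else a
c[:a.shape[0],:a.shape[1]]=a;c[:b.shape[0],440:]=b;cv2.imwrite('pics/z15.png',c);print(a.shape)
E
```

```text
shift [-3.53 -3.11  4.41] rot [ 0.  89.9  0.1] yaw -95.8
t: 36.75
ee_pos: [0.3997, -0.0201, 0.2539]
tcp_rot: [-90.0, -0.0, -95.6]
force: [-0.2, 0.2, 0.3]
gripper_width: 0.748
[[-0.0984 -0.0001  0.9951  0.3997]
 [-0.9951 -0.0005 -0.0984 -0.0201]
 [ 0.0005 -1.     -0.0001  0.2539]
 [ 0.      0.      0.      1.    ]]
(462, 419, 3)
```

View pics/z15.png

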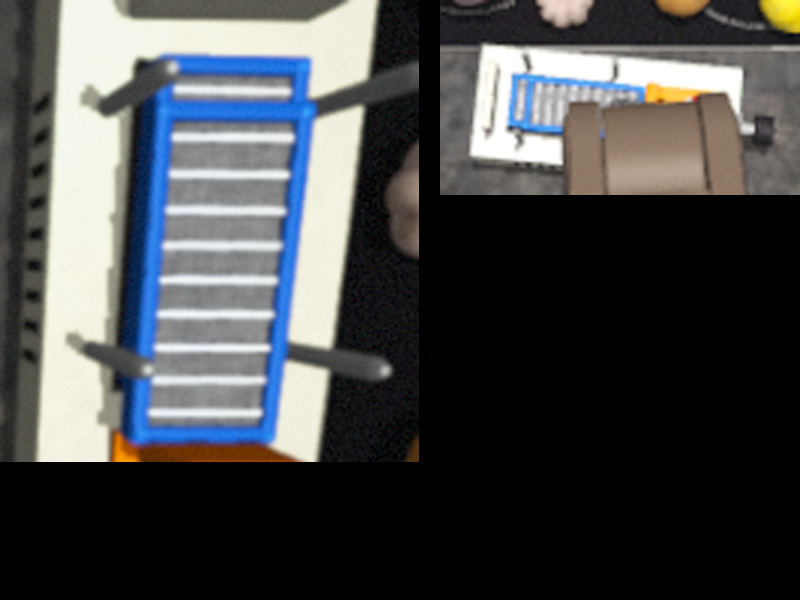

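```bash
python3 - <<'E'
from h import *
T=np.load('pics/w15_T.npy'); f=lambda p,z:px2w('wrist',np.array(p)/(3.4*.77)+[380,0],z,T)[:,:2]
A=f([(167,104),(314,108),(127,440),(272,441)],.088); B=f([(163,57),(311,59)],.072)
print(A,A.mean(0),B.mean(0)); e=np.radians(-5.8);u=np.array([-np.sin(e),np.cos(e)]);v=np.array([np.cos(e),np.sin(e)]);s=np.array([.5435,.051])
print('top edges y', (A-s)@u*1e3,'x',(A-s)@v*1e3,'low edge',(B-s)@u*1e3,(B-s)@v*1e3)
go((.5435,.051,.0785),-95.8)
E
```

```text
[[ 0.5197  0.0939]
 [ 0.5703  0.0882]
 [ 0.5039 -0.0217]
 [ 0.5585 -0.0273]] [0.5381 0.0333] [0.5505 0.1091]
top edges y [ 40.3162  39.7577 -76.2886 -76.3873] x [-27.9764  22.9143 -32.0227  22.8534] low edge [58.4035 58.5539] [-25.4665  27.5596]
shift [-8.51 17.53 13.61] rot [0.  0.1 0. ] yaw -95.8
```

```bash
python3 -m handwheel '[[[-3,0,5],[0,0,0],0.6],[[-6,0,10],[0,0,0],0.6],[[-6.7,2,13.3],[0,0,0],0.6],[[-6.7,4,13.3],[0,0,0],0.6],[[-6.7,8,13.3],[0,0,0],0.6],[[-6.7,12,13.3],[0,0,0],0.6],[[-6.7,15,13.3],[0,0,0],0.6],[[-6.7,17,13.3],[0,0,0],0.6],[[-6.7,17.5,13.3],[0,0,0],0.6],[[-6.7,17.5,13.3],[0,0,0],0.6],[[-6.7,17.5,13.3],[0,0,0],0.3],[[-6.7,17.5,13.3],[0,0,0],0.2]]'; python3 -m handwheel '[[[0,0,0],[0,0,0],-0.3],[[0,0,0],[0,0,0],-0.3],[[0,0,0],[0,0,0],-0.3],[[0,0,0],[0,0,0],-0.3],[[0,-0.6,0],[0,0,0],-0.3],[[0,-1,0],[0,0,0],-0.3],[[0,-1,0],[0,0,0],-0.3]]' 25; python3 - <<'E'
from h import *
go((.5433,.0505,.0885),-95.8); print(ctrl.observe()['gripper_width'])
E
```

```text
t: 38.35
ee_pos: [0.5391, 0.0333, 0.0797]
tcp_rot: [-89.9, 0.0, -95.8]
force: [0.2, -0.9, 0.5]
gripper_width: 0.637
t: 39.22
ee_pos: [0.5388, 0.0333, 0.0893]
tcp_rot: [-90.0, 0.0, -95.8]
force: [-0.2, 0.6, -0.5]
gripper_width: 0.609
shift [-1.76  0.08  0.27] rot [-0. -0. -0.] yaw -95.8
0.6087110380128358
```

```bash
python3 -m handwheel '[[[-0.9,0,0.15],[0,0,0],-0.3],[[-1.8,0,0.3],[0,0,0],-0.3],[[-1.8,0,0.3],[0,0,0],-0.3],[[-1.8,0.6,0.3],[0,0,0],-0.3],[[-1.8,0.9,0.3],[0,0,0],-0.3],[[-1.8,0.95,0.3],[0,0,0],-0.3],[[-1.8,0.95,0.3],[0,0,0],0.4],[[-1.8,0.95,0.3],[0,0,0],0.4],[[-1.8,0.95,0.3],[0,0,0],0.4]]'; python3 -m handwheel '[[[0,-4,0],[0,0,0],0.4],[[0,-10,0],[0,0,0],0.4],[[0,-16,0],[0,0,0],0.4],[[3,-17,-6],[0,0,0],0.4],[[6,-17,-11],[0,0,0],0.4],[[7,-17,-14],[0,0,0],0.4],[[7,-17,-14],[0,0,0],0.4],[[7,-17,-14],[0,0,0],0.4]]'; python3 - <<'E'
from h import *
im,T=snap('wrist','w16',(380,0,540,230),2.6);s,_=snap('side','s16',(250,120,370,260),4.2)
a=cv2.imread('pics/w16.png');b=cv2.imread('pics/s16.png')[:590,:380] if 0 else cv2.resize(cv2.imread('pics/s16.png'),(370,432)); c=np.zeros((598,800,3),np.uint8)
c[:a.shape[0],:a.shape[1]]=a;c[:432,425:795]=b;cv2.imwrite('pics/z16.png',c);print(T)
E
```

```text
t: 40.35
ee_pos: [0.5435, 0.0506, 0.0794]
tcp_rot: [-90.0, -0.0, -95.9]
force: [0.3, -0.3, 0.9]
gripper_width: 0.7
t: 41.35
ee_pos: [0.3978, -0.0042, 0.2498]
tcp_rot: [-89.9, 0.0, -95.8]
force: [-0.1, -0.6, 0.1]
gripper_width: 0.699
[[-0.1016  0.0013  0.9948  0.3978]
 [-0.9948  0.0007 -0.1016 -0.0042]
 [-0.0008 -1.      0.0012  0.2498]
 [ 0.      0.      0.      1.    ]]
```

```bash
python3 - <<'E'
from h import *
T=np.load('pics/w16_T.npy'); im=cv2.imread('pics/w16_raw.png')[:,:,::-1]
m=cv2.inRange(cv2.cvtColor(im,cv2.COLOR_RGB2HSV),(95,110,60),(125,255,255)); m[:,:380]=0;m[:,520:]=0;m[232:]=0
# grey interior/bars: scan lines along cassette axis for blue transitions
e=np.radians(-5.8);u=np.array([-np.sin(e),np.cos(e)]);v=np.array([np.cos(e),np.sin(e)]);s=np.array([.5435,.051])
def scan(x,ys,z):
    P=[[*(s+v*x/1e3+u*y/1e3),z] for y in ys]; q=w2px('wrist',P,T); 
    return ''.join('#' if 0<=b<400 and 0<=a<640 and m[int(round(b)),int(round(a))] else '.' for a,b in q)
def scanx(y,xs,z):
    P=[[*(s+v*x/1e3+u*y/1e3),z] for x in xs]; q=w2px('wrist',P,T)
    return ''.join('#' if 0<=b<400 and m[int(round(b)),int(round(a))] else '.' for a,b in q)
for x in (-15,0,15): print(x,'y -80..80 step2',scan(x,range(-80,81,2),.088))
for y in (-30,0,30): print(y,'x -44..44 step2',scanx(y,range(-44,45,2),.088))
E
```

```text
-15 y -80..80 step2 ...........###.....................................................###...........
0 y -80..80 step2 ...........###.....................................................###...........
15 y -80..80 step2 ...........###.....................................................###...........
-30 x -44..44 step2 ....########....................###..........
0 x -44..44 step2 ....#######......................##..........
30 x -44..44 step2 ....#######.....................###..........
```

```bash
python3 - <<'E'
from h import *
go((.5228,-.190,.21),-95.8); 
a=cv2.imread('pics/s10_raw.png')[:,:,::-1];b=cv2.imread('pics/s16_raw.png')[:,:,::-1]
def cen(im,lo,hi):
    m=cv2.inRange(cv2.cvtColor(np.ascontiguousarray(im[150:260,300:350]),cv2.COLOR_RGB2HSV),lo,hi); y,x=np.nonzero(m); return x.min(),x.max(),y.min(),y.max(),len(x)
print(cen(a,(6,150,80),(22,255,255)),cen(b,(6,150,80),(22,255,255)))
E
python3 -m handwheel '[[[6,0,4],[0,0,0],0.4],[[11,1,8],[0,0,0],0.4],[[15,3,12],[0,0,0],0.4],[[17.2,4,14.3],[0,0,0],0.4],[[17.2,4,14.3],[0,0,0],0.4],[[17.2,4,14.3],[0,0,0],0.4],[[17.2,4,14.3],[0,0,0],0.4]]'; python3 - <<'E'
from h import *
im,T=snap('wrist','w17'); h=cv2.cvtColor(im,cv2.COLOR_RGB2HSV); print(T)
e=np.radians(-5.8);u=np.array([-np.sin(e),np.cos(e)]);v=np.array([np.cos(e),np.sin(e)]);s=np.array([.5316,-.0775])
def ch(p):
    H,S,V=map(int,p)
    return 'o' if 8<=H<=22 and S>140 else 'R' if (H<7 or H>172) and S>140 else 'B' if 95<H<125 and S>110 else 'k' if V<60 else 'w' if V>140 else '.'
def line(xs,ys,z):
    q=w2px('wrist',[[*(s+v*x/1e3+u*y/1e3),z] for x in xs for y in ys],T).round().astype(int)
    return ''.join(ch(h[b,a]) if 0<=b<400 and 0<=a<640 else ' ' for a,b in q)
print('foot x scan -40..40 @y-24',line(range(-40,41,2),[-24],.064))
print('foot x scan @y30',line(range(-40,41,2),[30],.064))
print('foot y scan @x-26 y -40..60',line([-26],range(-40,61,2),.064)); print('@x26',line([26],range(-40,61,2),.064))
for y in range(-30,31,4): print(f'{y:4d} wing top x',line(range(-40,41,2),[y],.095))
o=np.array([.5379,-.0037]); s=o
for x in (-30,0,30): print('knob y -180..-110',line([x],range(-180,-109,2),.050))
for y in (-155,-149,-143): print('knob x',line(range(-40,41,2),[y],.050))
E
```

```text
shift [17.19  3.98 14.3 ] rot [-0. -0.  0.] yaw -95.8
(np.int64(10), np.int64(36), np.int64(32), np.int64(71), 753) (np.int64(10), np.int64(36), np.int64(32), np.int64(71), 568)
t: 42.32
ee_pos: [0.5217, -0.1892, 0.2096]
tcp_rot: [-90.0, 0.0, -95.8]
force: [0.7, -0.0, 1.2]
gripper_width: 0.699
[[-0.1006  0.0002  0.9949  0.5217]
 [-0.9949  0.0006 -0.1006 -0.1892]
 [-0.0006 -1.      0.0001  0.2096]
 [ 0.      0.      0.      1.    ]]
foot x scan -40..40 @y-24 wwwwwwooooooooooooooooooooooooooooowwwwww
foot x scan @y30 wwwwwoooooooooooooooooooooooooooooowwwwww
foot y scan @x-26 y -40..60 wwwwwwwoooooooooooooooooooooooooooooooooo          
@x26 wwwwwwwoooooooooooooooooooooooooooooooooo          
 -30 wing top x wwwwwwwwwwwwwwwwwwwwwwwwwwwwwwwwwwwwwwwww
 -26 wing top x wwwwwwwooooooooooooooooooooooooooowwwwwww
 -22 wing top x wwwwwwwooooooooowwwwwwwwoooooooooowwwwwww
 -18 wing top x wwwwwwwoooooowwwwwwwwwwwwwwoooooowwwwwwww
 -14 wing top x wwwwwwwooooowwwwwwwwwwwwwwwwoooooowwwwwww
 -10 wing top x wwwwwwwoooowwwwwwRRRRRRwwwwwwwoooowwwwwww
  -6 wing top x wwwwwwwooooRRRRRRRRRRRRRRRRRwwoooowwwwwww
  -2 wing top x wwwwwwwooooRRRRRRRRRRRRRRRRRRooooowwwwwww
   2 wing top x wwwwwwwoooowRRRRRRRRRRRRRRRRRooooowwwwwww
   6 wing top x wwwwwwwooooowwwwwwwwwwwwwwwwoooooowwwwwww
  10 wing top x wwwwwwwooooooowwwwwwwwwwwwoooooooowwwwwww
  14 wing top x wwwwwwwooooooooooowwwwwoooooooooowwwwwwww
  18 wing top x wwwwwwwooooooooooooooooooooooooooowwwwwww
  22 wing top x wwwwwwwooooooooooooooooooooooooooowwwwwww
  26 wing top x wwwwwwwooooooooooooooooooooooooooowwwwwww
  30 wing top x wwwwwwwooooooooooooooooooooooooooowwwwwww
knob y -180..-110 kkkkkkkkkkkkkkkkkkkkkkkkkkkkkk.wwwww
knob y -180..-110 kk.........kkkkkkkkkkk..wwwwwwwwwwww
knob y -180..-110 kkkkkkkkkkkkkkkkkkkkkkkkk.....wwwwww
knob x kkkkkkkkkkkkkkkkkkkkkkkkkkBkkkkkkkkkkkkkk
knob x kkkkkkkkkkkkkkkBkkkkkkkkkkkkkkkkkkkkkkkkk
knob x kkkkkkkkkkkkkkkkkkkkkkkkkkkkkkkkkkkkkkkkk
```

```bash
python3 -m handwheel '[[[-3.8,2,-0.3],[0,0,0],0.4],[[-3.8,7,-0.3],[0,0,0],0.4],[[-3.8,12,-0.3],[0,0,0],0.4],[[-3.8,16,-0.3],[0,0,0],0.4],[[-3.8,18.5,-0.3],[0,0,0],0.4],[[-3.8,19.4,-0.3],[0,0,0],0.4],[[-3.8,19.4,-0.3],[0,0,0],0],[[-3.8,19.4,-0.3],[0,0,0],-0.3],[[-3.8,19.4,-0.3],[0,0,0],-0.5],[[-3.8,19.4,-0.3],[0,0,0],-0.5],[[-3.8,19.4,-0.3],[0,0,0],-0.5]]' 30; python3 -m handwheel '[[[0,0,0],[0,0,0],-0.5],[[0,0,0],[0,0,0],-0.5],[[0,0,0],[0,0,0],-0.5]]'
```

```text
t: 43.75
ee_pos: [0.5227, -0.1522, 0.016]
tcp_rot: [-90.0, 0.0, -95.9]
force: [-1.7, 0.3, 6.9]
gripper_width: 0.342
t: 44.12
ee_pos: [0.5227, -0.1522, 0.016]
tcp_rot: [-90.0, 0.0, -95.9]
force: [-2.5, 1.6, 6.1]
gripper_width: 0.339
```

```bash
python3 -m handwheel '[[[0.5,0,0],[0,0,0],-0.5],[[1,0,0],[0,0,0],-0.5],[[1.5,0,0],[0,0,0],-0.5],[[1.9,0,0],[0,0,0],-0.5],[[2.2,0,0],[0,0,0],-0.5],[[2.3,0,0],[0,0,0],-0.5],[[2.3,0,0],[0,0,0],-0.5]]'; python3 -m handwheel '[[[0,0,0],[0,0,0],-0.5],[[0,0,0],[0,0,0],-0.5],[[0,0,0],[0,0,0],-0.5],[[0,0,0],[0,0,0],-0.5],[[0,0,0],[0,0,0],-0.5],[[0,0,0],[0,0,0],-0.5],[[0,0,0],[0,0,0],-0.5],[[0,0,0],[0,0,0],-0.5],[[0,0,0],[0,0,0],-0.5]]'
```

```text
t: 45.0
ee_pos: [0.5207, -0.1722, 0.0159]
tcp_rot: [-90.0, 0.3, -95.8]
force: [-1.0, 9.1, 10.7]
gripper_width: 0.341
t: 46.12
ee_pos: [0.5207, -0.1722, 0.0159]
tcp_rot: [-90.0, 0.2, -95.7]
force: [-0.7, 9.5, 11.7]
gripper_width: 0.336
```

```bash
python3 -m handwheel '[[[-0.5,0,0],[0,0,0],-0.5],[[-1,0,0],[0,0,0],-0.5],[[-1.5,0,0],[0,0,0],-0.5],[[-2,0,0],[0,0,0],-0.5],[[-2.3,0,0],[0,0,0],-0.5],[[-2.6,0,0],[0,0,0],-0.5],[[-2.7,0,0],[0,0,0],-0.5],[[-2.7,0,0],[0,0,0],-0.5]]'
```

```text
t: 47.12
ee_pos: [0.5227, -0.1521, 0.016]
tcp_rot: [-89.9, -0.3, -96.0]
force: [-2.4, -11.8, 3.9]
gripper_width: 0.343
```

```bash
python3 -m handwheel '[[[0.3,0,0],[0,0,0],0.3],[[0.3,0,0],[0,0,0],0.3],[[0.3,0,0],[0,0,0],0.3],[[0.3,0,0],[0,0,0],0.3],[[0.3,-4,0],[0,0,0],0.3],[[0.3,-9,0],[0,0,0],0.3],[[2,-14,0],[0,0,0],0.3],[[4,-19.4,0],[0,0,0],0.3],[[4,-19.4,0],[0,0,0],0.3],[[4,-19.4,0],[0,0,0],0.3]]'; python3 - <<'E'
from h import *
im,T=snap('wrist','w18'); h=cv2.cvtColor(im,cv2.COLOR_RGB2HSV); print(T)
e=np.radians(-5.8);u=np.array([-np.sin(e),np.cos(e)]);v=np.array([np.cos(e),np.sin(e)]);s=np.array([.5316,-.0775])
def ch(p):
    H,S,V=map(int,p)
    return 'o' if 8<=H<=22 and S>140 else 'R' if (H<7 or H>172) and S>140 else 'B' if 95<H<125 and S>110 else 'k' if V<60 else 'w' if V>140 else '.'
def line(xs,ys,z):
    q=w2px('wrist',[[*(s+v*x/1e3+u*y/1e3),z] for x in xs for y in ys],T).round().astype(int)
    return ''.join(ch(h[b,a]) if 0<=b<400 and 0<=a<640 else ' ' for a,b in q)
print('foot x @y-24',line(range(-40,41,2),[-24],.064))
print('foot y @x-26',line([-26],range(-40,61,2),.064))
for y in range(-10,11,4): print(f'{y:4d} wing x',line(range(-40,41,2),[y],.095))
s=np.array([.5379,-.0037]); print('knob y -180..-110',line([0],range(-180,-109,2),.050))
E
```

```text
t: 48.38
ee_pos: [0.5188, -0.1872, 0.209]
tcp_rot: [-90.0, 0.1, -95.8]
force: [0.2, 0.3, -0.8]
gripper_width: 0.649
[[-0.1015 -0.0002  0.9948  0.5188]
 [-0.9948  0.001  -0.1015 -0.1872]
 [-0.001  -1.     -0.0003  0.209 ]
 [ 0.      0.      0.      1.    ]]
foot x @y-24 wwwwwoooooooooooooooooooooooooooooowwwwww
foot y @x-26 wwwwwwooooooooooooooooooooooooooooooooooo          
 -10 wing x wwwwwwwoooowwwwwwRRRRRRwwwwwwoooowwwwwwww
  -6 wing x wwwwwwwooooRRRRRRRRRRRRRRRRRwwooowwwwwwww
  -2 wing x wwwwwwwooooRRRRRRRRRRRRRRRRRRooooowwwwwww
   2 wing x wwwwwwwooooRRRRRRRRRRRRRRRRRRooooowwwwwww
   6 wing x wwwwwwwooooowwwwwwwwwwwwwwwwoooooowwwwwww
  10 wing x wwwwwwwooooooowwwwwwwwwwwwooooooowwwwwwww
knob y -180..-110 kkkkkkkkk..kkkkkkkkkkkwwwwwwwwwwwwww
```

```bash
python3 -m handwheel '[[[4,-3,-5],[0,0,0],0.3],[[9,-5,-10],[0,0,0],0.3],[[14,-5,-14],[0,0,0],0.3],[[18,-5,-14],[0,0,0],0.3],[[18,-5,-14],[0,0,0],0.3],[[18,-5,-14],[0,0,0],0.3],[[18,-5,-14],[0,0,0],0.3]]'; python3 - <<'E'
from h import *
t,_=snap('top','t19');s,_=snap('side','s19')
for r in mask_rects(t,(95,110,60),(125,255,255)): print('blue',r[0],r[1],rect('top',r,.088))
def st(f):
    im=cv2.imread(f)[150-30:215,300:350]; m=cv2.inRange(cv2.cvtColor(im,cv2.COLOR_BGR2HSV),(95,110,60),(125,255,255)); y,x=np.nonzero(m); return x.min()+300,x.max()+300,y.min()+120,y.max()+120,len(x)
print(st('pics/s6_raw.png'),st('pics/s10_raw.png'),st('pics/s14_raw.png'),st('pics/s19_raw.png'))
for n,a in (('top',t),('side',s)):
    b=cv2.imread(f'pics/{n}0.png')[:,:,::-1]; print(n)
    for nm,lo,hi in (('lemon',(22,150,120),(32,255,255)),):
        for im in (b,a): print(nm,[np.round(r[0],1) for r in mask_rects(im,lo,hi,40)])
E
```

```text
t: 49.3
ee_pos: [0.3622, -0.351, 0.2586]
tcp_rot: [-90.1, 0.1, -95.7]
force: [-0.2, 1.3, -0.4]
gripper_width: 0.65
blue (307.2066955566406, 179.69740295410156) (39.20394515991211, 18.943758010864258) (array([0.5403, 0.0491]), np.float64(0.05814914568634855), np.float64(0.11899603658992025), np.float64(-95.82770230210299))
blue (14.759308815002441, 70.39173126220703) (18.086729049682617, 34.539337158203125) (array([0.8871, 0.9565]), np.float64(0.10369996846613462), np.float64(0.060006935844988576), np.float64(-73.27837309020993))
(np.int64(316), np.int64(340), np.int64(164), np.int64(198), 390) (np.int64(316), np.int64(340), np.int64(164), np.int64(199), 187) (np.int64(313), np.int64(340), np.int64(167), np.int64(198), 227) (np.int64(315), np.int64(340), np.int64(164), np.int64(198), 194)
top
lemon [array([380. , 145.5]), array([534.2,  45.2])]
lemon [array([380. , 145.5]), array([25.8, 77.3]), array([406.9,  66.8]), array([534.2,  45.2])]
side
lemon [array([375.6, 250.3]), array([474.6, 192.7]), array([412.4,  75. ])]
lemon [array([375.6, 250.3]), array([474.5, 193.2]), array([412.7,  75.2])]
```

```bash
python3 -c "
from workcell import workorder; print(workorder.hand_in())"
```

```text
the job is handed in; nothing more can be done
None
```

The extractor job is done and handed in at about 49 s of the 210 s allowed. No verdict was reported.

- **Cassettes:** I found two blue cassettes and no sign of a third. Both are piled on the black seat.
- **Pile disturbed and mended:** while I was fitting the screw, the top cassette was shifted about 18 mm, up against the bracket. I did not see what moved it. I lifted it and set it back after the screw was locked, so that one step came out of order.
- **Bracket and screw:** the bracket's slot is over the deck's slot. The thumbscrew is through both and turned a quarter turn, with its wing along the extractor's x.
- **Fan knob:** I pulled it 20 mm to its outer stop, held it out for just over 1 s, and pushed it back to its starting position.

**Last checks:**
- **Pictures:** the 16-picture limit ran out after the cassette was mended, so these checks were computed from camera images rather than viewed.
- **Pile:** parallel to the extractor. The wrist view put its centre within about 3 mm of the seat, and the top view also read about 3 mm off in x. I put that down to the pile's side face showing in the picture, but did not confirm it.
- **Bracket, wing and knob:** all were where expected after the fan test.
- **Lemon:** unmoved. I did not measure the garlic, onion or yoghurt tub at the end; I did not knowingly touch them.

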